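Change the chew blocks in the budgies' tip-out feeder

TASK

Change the budgies' chew blocks in the tip-out feeder: first unlock it by turning its black knob fully anticlockwise, then swing the tub up by its rear bar handle to 50 degrees (floor in line with the steel index arm, never far beyond it) and hold it there for two seconds so that both gnawed blocks drop into the grey tray. Bring the tub back fully level and lock it again by turning the knob fully clockwise. Finally lay every fresh block from the table inside the tub, and leave the bowl, the swing perch and the cuttlebone frame where they are.

Things in the scene. Friction and masses are not known exactly. Their poses are not given: they have to be found in the camera images.
- station: fixed white stand of the feeder, base 130 x 280 mm, cheeks 105 mm high. Origin on the table below the middle of the pouring lip; x = pouring direction (away from the robot at yaw 0), z up. The tub's hinge runs along y through (0, 0, 0.090). Steel index arm at y = 0.137 rises backwards from the hinge at 50 degrees. Knob pedestal 90 x 74 x 75 mm high at (-0.060, -0.178)
- tub (a joint): angle of the feeder tub about its hinge at the pouring lip, rad: 0 = level (lower stop), grows as the handle side is raised; 0.873 = 50 degrees; upper stop 1.4. The stiff hinge keeps the tub where it is left; about 5 N at the handle moves it
- tub_floor (a point): centre of the tub's inner floor, turning with the tub; axes as the stand's when level. White tub, inside 150 (x) x 210 mm (y); walls 4 mm thick, 50 mm high above the floor, at the back (-x) and both sides; open at the front (+x). Floor 94 mm above the table when level. In the tub's frame (origin on the hinge) this point is (-0.075, 0, 0.004)
- handle (a point): middle of the tub's steel bar handle: round bar 12 mm thick, 110 mm long along y, 42 mm behind the outside of the back wall; at (-0.196, 0, 0.045) in the tub's frame (origin on the hinge), 135 mm above the table when level. Can be pinched from above and will turn in the fingers
- lock (a joint): angle of the black lock knob, rad, growing clockwise seen from above: 0 = fully anticlockwise stop (unlocked), 1.4 = fully clockwise stop (locked). Starts at 1.0 to 1.25
- lock_grip (a point): point to grip on the knob's vertical axis, 7 mm below the top of its grip bar, 112 mm above the table; the bar is 57 mm long, 14 mm thick and 32 mm tall, along this point's x (turns with the knob; along the stand's x when the joint is 0)
- tray: grey open plastic tray 210 x 250 x 55 mm, walls 5 mm, fixed in front of and partly under the pouring lip; origin at the centre of its underside
- fresh1: fresh chew block: plain square light-wood bar 28 x 84 x 28 mm, 50 g, two small dark dimples on one face; origin at its centre, y along its length. 2 to 4 of the four are present (None from the start = absent); they lie on the table, to either side of the feeder
- fresh2: fresh chew block: plain square light-wood bar 28 x 84 x 28 mm, 50 g, two small dark dimples on one face; origin at its centre, y along its length. 2 to 4 of the four are present (None from the start = absent); they lie on the table, to either side of the feeder
- fresh3: fresh chew block: plain square light-wood bar 28 x 84 x 28 mm, 50 g, two small dark dimples on one face; origin at its centre, y along its length. 2 to 4 of the four are present (None from the start = absent); they lie on the table, to either side of the feeder
- fresh4: fresh chew block: plain square light-wood bar 28 x 84 x 28 mm, 50 g, two small dark dimples on one face; origin at its centre, y along its length. 2 to 4 of the four are present (None from the start = absent); they lie on the table, to either side of the feeder
- old1: old chew block: gnawed light-wood bar 28 x 70 x 28 mm with a thinned 18 mm waist, 40 g; origin at its centre, y along its length; starts in the feeder tub
- old2: old chew block: gnawed light-wood bar 28 x 70 x 28 mm with a thinned 18 mm waist, 40 g; origin at its centre, y along its length; starts in the feeder tub
- bowl: yellow bowl, 110 mm across, 50 mm high; origin at the centre of its underside; leave alone
- perch: small swing perch lying flat: wooden bar 100 mm long, 12 mm thick, with a steel wire triangle 80 mm long; origin on the table amid the triangle; leave alone
- cuttlebone: grey plastic cuttlebone frame, 160 x 80 x 14 mm, lying flat; origin at the centre of its underside; leave alone
Not all that is in view belongs to the job. What is shaped like the fresh4 but yellow is not meant.

How it is judged:
By the outcome, as a careful person would: the job done as asked, in the order asked, and still so for the second after the job is handed in, with the robot touching nothing.
Of fresh1, fresh2, fresh3, fresh4 only 2 to 4 are there at a start; the rules pass over those that are not, and their reading is None.
At some moment in a run one of fresh1, fresh2, fresh3, fresh4 may be knocked a few centimetres aside while the robot is not near it.
Once in a run the grip may slacken for a moment while it holds something.
It also fails if it takes over 210 s, if anything falls off the work surface, if the arm or the gripper's body presses on something with over 40 N, if the wrist force passes 120 N, or if a joint passes its speed limit or range.

ROBOT

A 6-joint arm with a two-finger parallel gripper is mounted at the origin on the work surface. World frame = base frame: x ahead of the robot, y to its left, z up, the work surface at z = 0. Lengths are in m, angles in rad, forces in N, time in s.
With the tool pointing down it reaches from about 0.325 to 0.75 m from the base axis. Payload 7.6 kg.
Tool frame: the origin (TCP) lies midway between the tips of the shut fingers; the grasp point (between the pads) lies 19 mm behind it; z points along the fingers, y is the line along which they close (so a half turn about z gives the same grasp; the last joint's range is limited). The gripper opens to 85 mm and grips with 20 to 120 N. Pads are 22 mm wide; open, the fingers measure 114 mm over their backs; the gripper's body (76 mm by 85 mm) begins 54 mm behind the grasp point. The pads swing forward as they close: fully open they stand 13 mm farther back than shut.
Start: joints at [1.19, 0.052, 1.401, -0, 1.689, -0.07], TCP at [0.161, 0.5, 0.231] pointing down, gripper open.
Joint ranges: [-2.9, 2.9], [-0.91, 2.17], [0.12, 2.37], [-1.06, 4.2], [0.26, 2.73], [-2.93, 2.93]. Speed limits (rad/s): [2.57, 2.57, 3.01, 3.14, 3.14, 3.14].

INTERFACE

Orientations are given as a 3x3 rotation matrix whose columns are the frame's x, y, z axes.
In Python, from workcell import arm, viewer, ticket gives the robot as it stands.
- The arm moves only by the tool apply_moves, never from a script. Its argument "series" is a list of rows, each a list of 7 numbers: the shift along the tool's x, y, z in m, then the turn, a rotation vector about the tool's x, y, z in rad, then the opening, from -1 (shut) to 1 (fully open). In form: [[x, y, z, rx, ry, rz, gripper], ...]. A call has 1 to 8 rows; each row shifts and turns the commanded pose from where the row before left it, along the tool's axes as they then stand; what a row does not reach is not made up. A row lasts 1/8 s, in which the tool goes at most 62.5 mm and 10.7 degrees, less where a joint would pass 70% of its speed; a pose out of reach is approached as far as the arm can. A call with a gripper value outside its range is refused whole. The fingers move at their own pace and stop on an object; the grip force is fixed at half the most. Time passes only in rows, so rows that do not move let the fingers close. It gives the time, the measured TCP pose, the force, the opening and the grip force at its end, in the units of the state.
- arm.state(): the state, without advancing time (a new reading comes with each control period).
- viewer.capture(name): name is "side" or "top"; returns the picture (400x640x3 uint8, blue, green, red); there is no depth.
- viewer.camera_params(name): a dict with "fx", "fy", "cx", "cy" (pixels), "R" (3x3) and "t" (3): a world point X has camera coordinates R X + t. Camera axes: x right, y down, z forward; pixel columns grow to the right and rows downward; lengths in m; the calibration is good to about 2 mm. A picture is of the moment at which its call begins. camera_params takes no time and is no camera call.
- ticket.sign_off(): hands the job in; it is judged then, once.
Trained networks look in the newest picture that a camera, given by its name, has taken for a name from the list of things; names that differ only in an ending like _2 or _b are one class to them, and where a whole thing is asked for, a point or a joint stands for the part that bears it (a point fixed in the world has none). Each returns a list of dicts, best first, with "confidence" (0 to 1); they miss things now and then, are a little off and sometimes report something else, mostly with a low value. They report only what shows in the picture. A call takes as long as a camera call. They do not tell look-alikes from the thing itself.
- viewer.spot_in(camera, thing): "box" ([left, top, width, height] in pixels, round what is visible of it).
The state is a dict: "time": time; "joint_positions": joint angles; "joint_vel": joint speeds; "joint_torque": joint torques, N m; "ee_pos": TCP position; "orientation": TCP orientation; "force": force on the tool from outside, world axes, zero at the start; "ft_torque": the same for the moment, N m; "finger_gap": finger opening in m; "gripper_force": force on a finger pad.
Only numpy, scipy, OpenCV 4.12 (cv2) and the standard library are available. Lean on these libraries where they do the work, as an engineer would, in place of code of your own. Each camera call takes 0.05 s, during which the arm holds its last target. There are 200 camera calls.

## Working session

There is one attempt and no reset: what is moved stays moved. The work goes in short steps, Python scripts to look and compute and a tool call to move; the robot and the scene stay as the last step left them, time stands still between calls to the robot, and variables do not carry over. Pictures are saved under pics/ and viewed, at most 14 in all, crops included, and the job is handed in when it is done.

Besides the shell and the picture viewer there is one more tool, called after "Request:" in YAML: its name, and indented under it one key for each argument. apply_moves: Moves the arm, as the interface text tells. Its arguments: {"type":"object","properties":{"series":{"type":"array","items":{"type":"array","items":{"type":"number"}}}},"required":["series"]}

```bash
mkdir -p pics; ls
cat > h.py <<'E'
import numpy as np, cv2
from workcell import arm, viewer, ticket
def cam(n):
    p=viewer.camera_params(n); K=np.array([[p['fx'],0,p['cx']],[0,p['fy'],p['cy']],[0,0,1]]); return K,np.array(p['R']),np.array(p['t'])
def proj(n,X):
    K,R,t=cam(n); c=(K@(R@np.atleast_2d(X).T+t[:,None])).T; return c[:,:2]/c[:,2:]
def ray(n,uv,z):
    K,R,t=cam(n); o=-R.T@t; d=R.T@np.linalg.inv(K)@np.array([uv[0],uv[1],1.]); return o+d*(z-o[2])/d[2]
def snap(n,f,s=1,crop=None):
    im=viewer.capture(n); c=im
    if crop: c=im[crop[1]:crop[3],crop[0]:crop[2]]
    cv2.imwrite('pics/'+f,cv2.resize(c,None,fx=s,fy=s,interpolation=cv2.INTER_CUBIC)); return im
E
python3 - <<'E'
from h import *
for n in('top','side'):
    snap(n,n+'0.png',1.25); K,R,t=cam(n); print(n,K[0,0],(-R.T@t).round(3),R[2].round(3))
    for th in('station','tub','handle','lock','tray','fresh1','old1','bowl','perch','cuttlebone'):
        print(th,[([int(v) for v in d['box']],round(d['confidence'],2)) for d in viewer.spot_in(n,th)][:7])
print(arm.state())
E
```

```text
pics
top 398.5545323178101 [ 0.438 -0.053  1.276] [ 0.079 -0.004 -0.997]
station [([243, 141, 125, 76], 0.58)]
tub [([249, 143, 85, 77], 0.57)]
handle [([253, 143, 81, 80], 0.83)]
lock [([346, 173, 14, 20], 0.88)]
tray [([260, 92, 87, 80], 0.66)]
fresh1 [([199, 261, 13, 29], 0.84), ([217, 228, 25, 27], 0.77), ([182, 237, 25, 9], 0.73), ([391, 238, 26, 16], 0.6), ([388, 194, 26, 16], 0.6), ([185, 183, 27, 26], 0.48)]
old1 [([302, 165, 23, 17], 0.62), ([264, 161, 22, 10], 0.61)]
bowl [([139, 145, 38, 28], 0.83), ([180, 235, 27, 10], 0.38)]
perch []
cuttlebone [([464, 204, 36, 52], 0.8)]
side 396.0435157344034 [0.253 0.995 0.918] [ 0.198 -0.782 -0.591]
station [([248, 176, 87, 95], 0.86)]
tub [([258, 177, 79, 60], 0.78)]
handle [([255, 179, 84, 61], 0.58), ([304, 176, 14, 11], 0.22)]
lock [([306, 175, 13, 13], 0.64), ([257, 178, 80, 61], 0.49)]
tray [([209, 188, 76, 65], 0.84), ([206, 309, 43, 35], 0.68)]
fresh1 [([332, 272, 20, 25], 0.74), ([269, 292, 27, 22], 0.68), ([329, 175, 12, 14], 0.66), ([358, 303, 29, 22], 0.59), ([365, 174, 9, 18], 0.54)]
old1 [([257, 177, 77, 65], 0.55), ([2
[... 330 characters left out ...]
  1.68858702e+00, -7.02944136e-02]), 'joint_vel': array([-0.00017547, -0.00126589, -0.00041985, -0.00020112, -0.00221995,
       -0.00059392]), 'joint_torque': array([-1.27405332e-03, -3.81513977e+01, -3.60334003e+01,  9.09751890e-06,
       -1.23244563e-04,  2.47282046e-06]), 'ee_pos': array([0.16054789, 0.49988058, 0.23132343]), 'orientation': array([[-9.52083876e-01,  3.05837037e-01,  2.62081782e-05],
       [ 3.05837038e-01,  9.52083870e-01,  1.04137091e-04],
       [ 6.89659554e-06,  1.07162677e-04, -9.99999994e-01]]), 'force': array([ 0.40765592, -0.91675312, -0.74695899]), 'ft_torque': array([0.00750254, 0.01640313, 0.0008005 ]), 'gripper_force': 0.0, 'finger_gap': 0.0855469574008892}
```

View pics/top0.png

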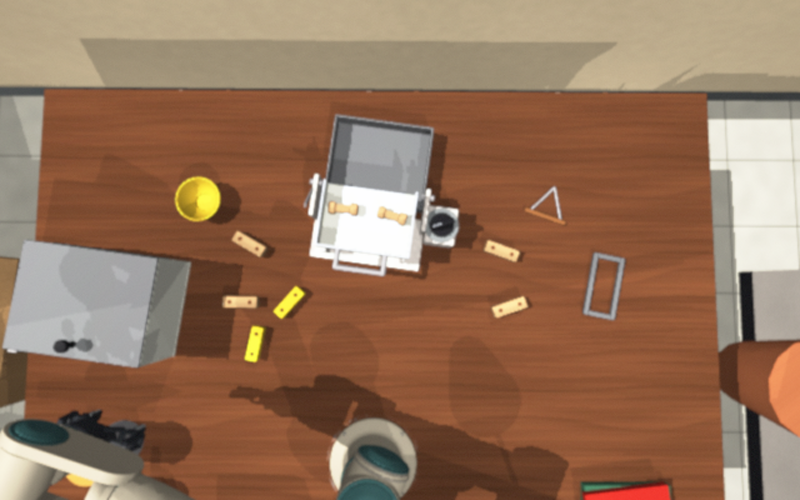

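Run:
```python
from h import *
snap('top','topc.png',4,(235,85,375,225))
```

```text
(no output)
```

View pics/topc.png

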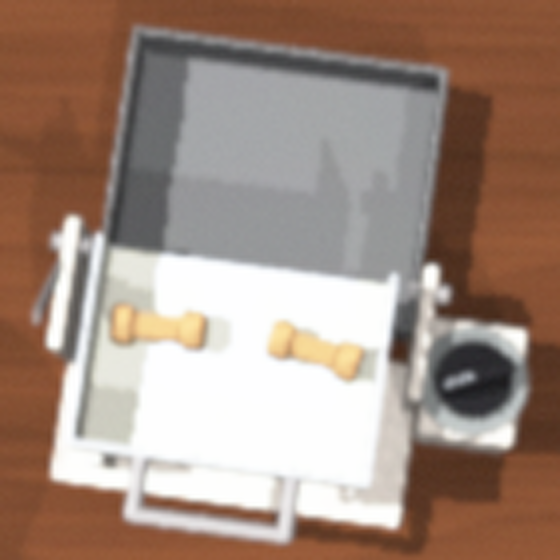

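View pics/side0.png

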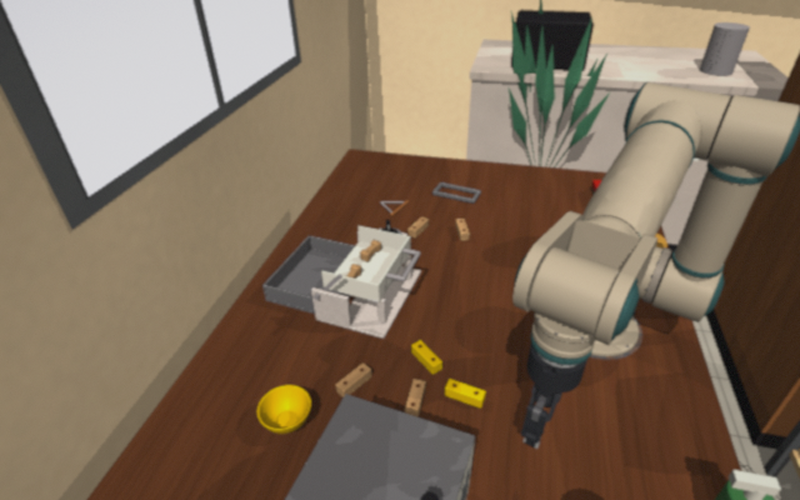

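The top view shows wood blocks at about (199,194), (192,241), (402,200) and (408,246) in full-resolution pixels. The yellow decoys are at (231,241) and (203,275). The feeder is at about (300,180) with the knob at (354,180). The side view confirms all of this. Next I fit the station pose and the block poses.

```bash
cat > m.py <<'E'
from h import *
from scipy.optimize import least_squares
def T(p,X):
    c,s=np.cos(p[2]),np.sin(p[2]); X=np.atleast_2d(X).astype(float); return np.c_[p[0]+c*X[:,0]-s*X[:,1],p[1]+s*X[:,0]+c*X[:,1],X[:,2]]
def blocks(im,n='top',z=.028):
    hsv=cv2.cvtColor(im,cv2.COLOR_BGR2HSV); out=[]
    return hsv
E
python3 - <<'E'
from m import *
C=[((128,517),(-.196,.055,.135)),((290,537),(-.196,-.055,.135)),((475,380),(-.06,-.178,.112)),((75,443),(-.154,.109,.144)),((370,480),(-.154,-.109,.144)),((395,277),(0,-.107,.144)),((104,238),(0,.107,.144))]
uv=np.array([[c[0][0]/4+235-.375,c[0][1]/4+85-.375] for c in C]); X=np.array([c[1] for c in C])
r=least_squares(lambda p:(proj('top',T(p,X))-uv).ravel(),[.6,0,-.1],loss='soft_l1')
print(r.x.round(4),r.fun.reshape(-1,2).round(1).tolist())
p=r.x
im=viewer.capture('top')
big=cv2.resize(im[85:225,235:375],None,fx=5,fy=5,interpolation=cv2.INTER_CUBIC)
def dr(P,col):
    q=(proj('top',T(p,P))-[235,85]+.5)*5-.5
    cv2.polylines(big,[q.round().astype(int)],False,col,1)
dr([(-.196,.055,.135),(-.196,-.055,.135)],(0,0,255))
dr([(0,.109,.144),(-.154,.109,.144),(-.154,-.109,.144),(0,-.109,.144)],(255,0,0))
dr([(-.105,-.141,.075),(-.105,-.215,.075),(-.015,-.215,.075),(-.015,-.141,.075)],(0,255,0))
for a in(1.0,1.125,1.25):
    d=.0285*np.array([np.cos(-a),np.sin(-a)]); c=np.array([-.06,-.178]); dr([(*(c+d),.119),(*(c-d),.119)],(0,255,255))
cv2.imwrite('pics/fit.png',big)
print('knob',T(p,(-.06,-.178,.112)),'handle',T(p,(-.196,0,.135)))
# blocks: wood pixels at top face
b=im[...].astype(int); hsv=cv2.cvtColor(im,cv2.COLOR_BGR2HSV)
for name,(u,v) in dict(A=(199,194),B=(192,241),Cc=(402,200),D=(408,246),Y1=(231,241),Y2=(203,275)).items():
    w=hsv[v-18:v+19,u-18:u+19]; m=((w[...,2]>150)&(w[...,1]>50)).astype(np.uint8); 
    n,l,s,c=cv2.connectedComponentsWithStats(m); k=1+np.argmax(s[1:,4]); pts=np.argwhere(l==k)[:,::-1]+[u-18,v-18]
    rc=cv2.minAreaRect(pts.astype(np.float32)); box=cv2.boxPoints(rc)
    W=np.array([ray('top',q,.028)[:2] for q in box]); e=[W[1]-W[0],W[2]-W[1]]; e=sorted(e,key=np.linalg.norm)
    print(name,W.mean(0).round(4),'long ang',np.degrees(np.arctan2(e[1][1],e[1][0])).round(1),[np.linalg.norm(x).round(3) for x in e],hsv[v,u], 'r',np.hypot(*W.mean(0)).round(3))
for q in((4,192),(20,192),(126,204),(152,208),(124,286),(110,292)): print('box',q,ray('top',q,0).round(3),ray('top',q,.15).round(3))
E
```

```text
[ 0.6644  0.0028 -0.1349] [[1.6, -0.4], [-0.8, 0.0], [1.1, -0.6], [-2.1, 0.8], [0.0, 2.2], [0.4, -0.2], [-0.5, -0.7]]
knob [[ 0.58097899 -0.16555683  0.112     ]] handle [[0.47015206 0.0291157  0.135     ]]
A [0.5401 0.3174] long ang -120.5 [np.float64(0.031), np.float64(0.086)] [ 19 100 244] r 0.626
B [0.3932 0.3338] long ang -89.7 [np.float64(0.028), np.float64(0.084)] [ 19 103 241] r 0.516
Cc [ 0.5253 -0.3199] long ang -110.4 [np.float64(0.035), np.float64(0.088)] [ 21  92 250] r 0.615
D [ 0.3839 -0.3374] long ang -70.7 [np.float64(0.035), np.float64(0.089)] [ 22  90 251] r 0.511
Y1 [0.3942 0.213 ] long ang -41.8 [np.float64(0.034), np.float64(0.088)] [ 29 180 254] r 0.448
Y2 [0.2913 0.2961] long ang -11.1 [np.float64(0.034), np.float64(0.089)] [ 30 173 254] r 0.415
box (4, 192) [0.547 0.947 0.   ] [0.534 0.83  0.15 ]
box (20, 192) [0.547 0.896 0.   ] [0.535 0.784 0.15 ]
box (126, 204) [0.511 0.555 0.   ] [0.502 0.484 0.15 ]
box (152, 208) [0.498 0.472 0.   ] [0.491 0.41  0.15 ]
box (124, 286) [0.252 0.551 0.   ] [0.274 0.48  0.15 ]
box (110, 292) [0.233 0.594 0.   ] [0.257 0.518 0.15 ]
```

View pics/fit.png

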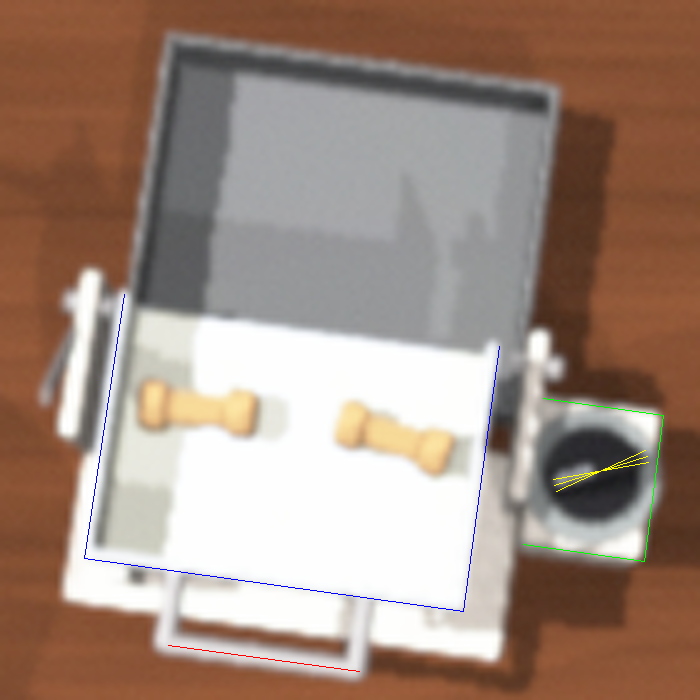

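```bash
cat > go.py <<'E'
import sys, json
from m import *
P=np.array([.6634,.0048,-.135])
def S(x,y,z): return T(P,(x,y,z))[0]
def tc(th,dz=-.019):  # TCP for pinching the handle at tub angle th
    r=np.hypot(.196,.045); b=np.arctan2(.045,.196)+th
    return S(-r*np.cos(b),0,.09+r*np.sin(b))+[0,0,dz]
def plan(way,grip,vmax=.058,wmax=.18,start=None):
    """way: list of (xyz, phi or None); tool stays vertical. Prints rows."""
    s=arm.state(); p=np.array(s['ee_pos']); y=s['orientation'][:,1]; f=np.arctan2(y[1],y[0])
    if start is not None: p,f=np.array(start[0]),start[1]
    rows=[]
    for X,ph in way:
        X=np.array(X); ph=f if ph is None else ph
        d=(ph-f+np.pi/2)%np.pi-np.pi/2 if start is None and False else ph-f
        n=max(1,int(np.ceil(max(np.linalg.norm(X-p)/vmax,abs(d)/wmax))))
        for k in range(n):
            st=(X-p)/(n-k); w=round((ph-f)/(n-k),3)
            tx=np.array([-np.sin(f),np.cos(f),0]); ty=np.array([np.cos(f),np.sin(f),0])
            r=[round(st@tx,3),round(st@ty,3),round(-st[2],3)]
            p=p+r[0]*tx+r[1]*ty-np.array([0,0,r[2]]); f+=w
            rows.append(r+[0,0,-w,grip])
    for i in range(0,len(rows),8): print(json.dumps(rows[i:i+8]).replace('.0,',',').replace('-0,','0,'))
def st():
    s=arm.state(); y=s['orientation'][:,1]
    print('t',s['time'],s['ee_pos'].round(4),'phi',np.arctan2(y[1],y[0]).round(3),'tilt',s['orientation'][:2,2].round(3),'F',s['force'].round(1),'gap',round(s['finger_gap'],4),'gf',round(s['gripper_force'],1))
E
python3 - <<'E'
from go import *
K=np.array([.579,-.1635,0])
plan([(K+[0,0,.2],.316),(K+[0,0,.094],.316)],0.0)
E
```

```text
[[-0.043, -0.036, 0.002, 0, 0, 0.067, 0.0], [-0.045, -0.033, 0.002, 0, 0, 0.067, 0.0], [-0.047, -0.03, 0.002, 0, 0, 0.068, 0.0], [-0.049, -0.027, 0.002, 0, 0, 0.067, 0.0], [-0.051, -0.023, 0.002, 0, 0, 0.068, 0.0], [-0.053, -0.02, 0.002, 0, 0, 0.067, 0.0], [-0.054, -0.016, 0.002, 0, 0, 0.068, 0.0], [-0.055, -0.012, 0.002, 0, 0, 0.067, 0.0]]
[[-0.055, -0.009, 0.003, 0, 0, 0.068, 0.0], [-0.056, -0.005, 0.002, 0, 0, 0.067, 0.0], [-0.056, -0.001, 0.003, 0, 0, 0.068, 0.0], [-0.056, 0.002, 0.002, 0, 0, 0.067, 0.0], [-0.055, 0.006, 0.003, 0, 0, 0.068, 0.0], [-0.055, 0.01, 0.002, 0, 0, 0.067, 0.0], [0, 0, 0.053, 0, 0, 0, 0.0], [0, 0, 0.053, 0, 0, 0, 0.0]]
```

Request:
apply_moves:
  series:
    - [-0.043,-0.036,0.002,0,0,0.067,0]
    - [-0.045,-0.033,0.002,0,0,0.067,0]
    - [-0.047,-0.03,0.002,0,0,0.068,0]
    - [-0.049,-0.027,0.002,0,0,0.067,0]
    - [-0.051,-0.023,0.002,0,0,0.068,0]
    - [-0.053,-0.02,0.002,0,0,0.067,0]
    - [-0.054,-0.016,0.002,0,0,0.068,0]
    - [-0.055,-0.012,0.002,0,0,0.067,0]

```text
time: 2.2
ee_pos: [0.4009, 0.1187, 0.2156]
orientation: [[-0.658, 0.753, 0.001], [0.753, 0.658, 0.0], [-0.0, 0.001, -1.0]]
force: [0.8, 0.2, 0.4]
finger_gap: 0.0427
gripper_force: 0.0
```

Request:
apply_moves:
  series:
    - [-0.055,-0.009,0.003,0,0,0.068,0]
    - [-0.056,-0.005,0.002,0,0,0.067,0]
    - [-0.056,-0.001,0.003,0,0,0.068,0]
    - [-0.056,0.002,0.002,0,0,0.067,0]
    - [-0.055,0.006,0.003,0,0,0.068,0]
    - [-0.055,0.01,0.002,0,0,0.067,0]
    - [0,0,0,0,0,0,0]
    - [0,0,0,0,0,0,0]

```text
time: 3.2
ee_pos: [0.5784, -0.1631, 0.2001]
orientation: [[-0.311, 0.95, -0.001], [0.95, 0.311, 0.001], [0.001, -0.0, -1.0]]
force: [1.0, 0.7, 0.2]
finger_gap: 0.0428
gripper_force: 0.0
```

Run:
```python
from go import *
st(); K=np.array([.579,-.1635,0])
plan([(K+[0,0,.2],.316),(K+[0,0,.094],.316)],0.0,vmax=.03)
```

```text
t 3.2 [ 0.5784 -0.1631  0.2001] phi 0.316 tilt [-0.001  0.001] F [1.  0.7 0.2] gap 0.0428 gf 0.0
[[-0.001, 0, 0, 0, 0, 0, 0.0], [0, 0, 0.027, 0, 0, 0, 0.0], [0, 0, 0.026, 0, 0, 0, 0.0], [0, 0, 0.027, 0, 0, 0, 0.0], [0, 0, 0.026, 0, 0, 0, 0.0]]
```

Gripper value 0 gives a 43 mm gap. I'll descend and close on the knob.

Request:
apply_moves:
  series:
    - [0,0,0.027,0,0,0,0]
    - [0,0,0.026,0,0,0,0]
    - [0,0,0.027,0,0,0,0]
    - [0,0,0.026,0,0,0,0]
    - [0,0,0,0,0,0,0]

```text
time: 3.82
ee_pos: [0.5773, -0.1617, 0.093]
orientation: [[-0.312, 0.95, -0.003], [0.95, 0.312, 0.001], [0.002, -0.003, -1.0]]
force: [-0.6, 0.8, -0.1]
finger_gap: 0.0425
gripper_force: 0.0
```

Request:
apply_moves:
  series:
    - [0,0,0,0,0,0,-0.3]
    - [0,0,0,0,0,0,-0.6]
    - [0,0,0,0,0,0,-0.8]
    - [0,0,0,0,0,0,-1]
    - [0,0,0,0,0,0,-1]
    - [0,0,0,0,0,0,-1]

```text
time: 4.58
ee_pos: [0.5826, -0.1621, 0.0972]
orientation: [[-0.312, 0.95, 0.012], [0.95, 0.312, 0.0], [-0.003, 0.011, -1.0]]
force: [15.3, 5.2, -2.9]
finger_gap: 0.0126
gripper_force: 61.1
```

Run:
```python
from go import *
st(); print(arm.state()['ft_torque'])
```

```text
t 4.575 [ 0.5826 -0.1621  0.0972] phi 0.318 tilt [0.012 0.   ] F [15.3  5.2 -2.9] gap 0.0126 gf 61.1
[ 0.70431823 -2.41708716 -0.080776  ]
```

Request:
apply_moves:
  series:
    - [0,0.003,0,0,0,0,-1]
    - [0,0.002,0,0,0,0,-1]
    - [0,0,0,0,0,-0.1,-1]
    - [0,0,0,0,0,-0.1,-1]
    - [0,0,0,0,0,-0.1,-1]
    - [0,0,0,0,0,-0.1,-1]
    - [0,0,0,0,0,-0.1,-1]
    - [0,0,0,0,0,0,-1]

```text
time: 5.58
ee_pos: [0.5825, -0.1624, 0.0971]
orientation: [[-0.729, 0.684, -0.001], [0.684, 0.729, -0.001], [-0.0, -0.002, -1.0]]
force: [-11.4, 1.5, 11.3]
finger_gap: 0.013
gripper_force: 63.2
```

Run:
```python
from go import *
st(); print(arm.state()['ft_torque'])
```

```text
t 5.575 [ 0.5825 -0.1624  0.0971] phi 0.817 tilt [-0.001 -0.001] F [-11.4   1.5  11.3] gap 0.013 gf 63.2
[-0.0439491   1.979234    0.08376102]
```

Request:
apply_moves:
  series:
    - [0,-0.001,-0.003,0,0,0,-1]
    - [0,0,0,0,0,-0.1,-1]
    - [0,0,0,0,0,-0.1,-1]
    - [0,0,0,0,0,-0.1,-1]
    - [0,0,0,0,0,-0.1,-1]
    - [0,0,0,0,0,-0.1,-1]
    - [0,0,0,0,0,-0.1,-1]
    - [0,0,0,0,0,-0.06,-1]

```text
time: 6.58
ee_pos: [0.5822, -0.1633, 0.0972]
orientation: [[-0.996, 0.094, -0.001], [0.094, 0.996, -0.001], [0.001, -0.001, -1.0]]
force: [-2.6, -2.0, -3.3]
finger_gap: 0.0126
gripper_force: 67.2
```

Request:
apply_moves:
  series:
    - [0,0,0,0,0,-0.06,-1]
    - [0,0,0,0,0,-0.02,-1]
    - [0,0,0,0,0,0,-1]

```text
time: 6.95
ee_pos: [0.5822, -0.1632, 0.0973]
orientation: [[-1.0, 0.018, -0.001], [0.018, 1.0, -0.0], [0.001, -0.0, -1.0]]
force: [-3.9, -1.6, -1.7]
finger_gap: 0.0124
gripper_force: 103.4
```

Run:
```python
from go import *
st(); print(arm.state()['ft_torque'])
```

```text
t 6.95 [ 0.5822 -0.1632  0.0973] phi 1.552 tilt [-0.001 -0.   ] F [-3.9 -1.6 -1.7] gap 0.0124 gf 103.4
[-0.53140536  0.5351026  -2.85085555]
```

Request:
apply_moves:
  series:
    - [0,0,0,0,0,0.08,-1]
    - [0,0,0,0,0,0,-0.4]
    - [0,0,0,0,0,0,-0.4]
    - [0,0,0,0,0,0,-0.4]
    - [0,0,-0.05,0,0,0,-0.4]
    - [0,0,-0.05,0,0,0,-0.4]
    - [0,0,0,0,0,0,-0.4]

```text
time: 7.82
ee_pos: [0.5848, -0.163, 0.2033]
orientation: [[-0.996, 0.093, 0.01], [0.093, 0.996, -0.003], [-0.01, -0.002, -1.0]]
force: [0.6, 1.2, -0.7]
finger_gap: 0.0258
gripper_force: 0.0
```

```bash
sed -i 's/^P=.*/P=np.array([.6665,.005,-.135])/' go.py
python3 - <<'E'
from go import *
st(); h=tc(0); print(h)
plan([(h+[0,0,.09],-.135)],-.1,vmax=.05)
im=snap('top','k1.png',5,(235,85,375,225))
E
```

```text
t 7.825 [ 0.5848 -0.163   0.2033] phi 1.477 tilt [ 0.01  -0.003] F [ 0.6  1.2 -0.7] gap 0.0258 gf 0.0
[0.47228334 0.0313797  0.116     ]
[[0.014, 0.02, 0, 0, 0, 0.179, -0.1], [0.018, 0.017, 0, 0, 0, 0.179, -0.1], [0.021, 0.014, 0, 0, 0, 0.179, -0.1], [0.023, 0.01, 0, 0, 0, 0.179, -0.1], [0.024, 0.006, -0.001, 0, 0, 0.179, -0.1], [0.025, 0.002, 0, 0, 0, 0.179, -0.1], [0.025, -0.003, -0.001, 0, 0, 0.179, -0.1], [0.024, -0.008, 0, 0, 0, 0.18, -0.1]]
[[0.022, -0.011, -0.001, 0, 0, 0.179, -0.1]]
```

View pics/k1.png

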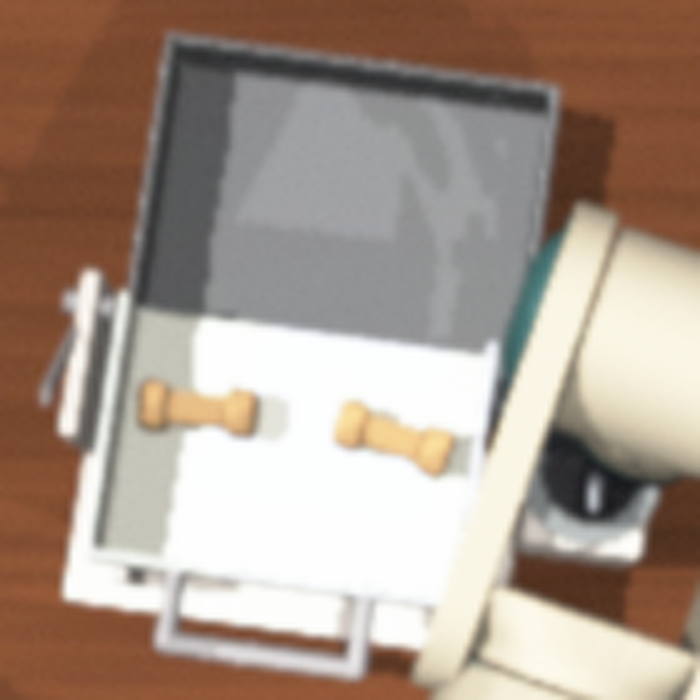

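The knob's mark, at (593,492), now points along the stand's -x, so it is unlocked. The tub is level and both old blocks are still in it. Next is the handle.

Request:
apply_moves:
  series:
    - [0.014,0.02,0,0,0,0.179,-0.1]
    - [0.018,0.017,0,0,0,0.179,-0.1]
    - [0.021,0.014,0,0,0,0.179,-0.1]
    - [0.023,0.01,0,0,0,0.179,-0.1]
    - [0.024,0.006,-0.001,0,0,0.179,-0.1]
    - [0.025,0.002,0,0,0,0.179,-0.1]
    - [0.025,-0.003,-0.001,0,0,0.179,-0.1]
    - [0.024,-0.008,0,0,0,0.18,-0.1]

```text
time: 8.88
ee_pos: [0.4816, 0.0112, 0.1978]
orientation: [[-0.038, 0.999, -0.002], [0.999, 0.038, 0.0], [0.0, -0.002, -1.0]]
force: [-0.1, 0.6, -0.3]
finger_gap: 0.0387
gripper_force: 0.0
```

Request:
apply_moves:
  series:
    - [0.022,-0.011,-0.001,0,0,0.179,-0.1]
    - [0,0,0,0,0,0,-0.1]
    - [0,0,0,0,0,0,-0.1]
    - [0,0,0,0,0,0,-0.1]

```text
time: 9.38
ee_pos: [0.4708, 0.0312, 0.1998]
orientation: [[0.135, 0.991, -0.001], [0.991, -0.135, -0.0], [-0.0, -0.001, -1.0]]
force: [-0.9, -0.9, -1.0]
finger_gap: 0.0386
gripper_force: 0.0
```

Run:
```python
from go import *
st(); h=tc(0)
plan([(h+[0,0,.085],-.135),(h,-.135)],-.1,vmax=.025)
```

```text
t 9.375 [0.4708 0.0312 0.1998] phi -0.135 tilt [-0.001 -0.   ] F [-0.9 -0.9 -1. ] gap 0.0386 gf 0.0
[[0, 0.001, -0.001, 0, 0, 0, -0.1], [0, 0, 0.021, 0, 0, 0, -0.1], [0, 0, 0.021, 0, 0, 0, -0.1], [0, 0, 0.021, 0, 0, 0, -0.1], [0, 0, 0.022, 0, 0, 0, -0.1]]
```

Request:
apply_moves:
  series:
    - [0,0.001,0,0,0,0,-0.1]
    - [0,0,0.021,0,0,0,-0.1]
    - [0,0,0.021,0,0,0,-0.1]
    - [0,0,0.021,0,0,0,-0.1]
    - [0,0,0.021,0,0,0,-0.1]
    - [0,0,0,0,0,0,-0.1]

```text
time: 10.12
ee_pos: [0.4707, 0.0315, 0.1147]
orientation: [[0.136, 0.991, -0.004], [0.991, -0.136, 0.0], [-0.0, -0.004, -1.0]]
force: [-0.2, -0.1, 0.7]
finger_gap: 0.0381
gripper_force: 0.0
```

Request:
apply_moves:
  series:
    - [0,0,0,0,0,0,-0.4]
    - [0,0,0,0,0,0,-0.7]
    - [0,0,0,0,0,0,-1]
    - [0,0,0,0,0,0,-1]
    - [0,0,0,0,0,0,-1]
    - [0,0,0,0,0,0,-1]

```text
time: 10.88
ee_pos: [0.4725, 0.0316, 0.1175]
orientation: [[0.136, 0.991, 0.003], [0.991, -0.136, -0.0], [0.0, 0.003, -1.0]]
force: [1.0, 0.4, 5.6]
finger_gap: 0.0106
gripper_force: 45.4
```

Run:
```python
from go import *
st(); print(arm.state()['ft_torque'])
```

```text
t 10.875 [0.4725 0.0316 0.1175] phi -0.136 tilt [ 0.003 -0.   ] F [1.  0.4 5.6] gap 0.0106 gf 45.4
[-0.09661206 -0.34860444 -0.0230488 ]
```

Run:
```python
from go import *
p=[(tc(np.radians(a)),None) for a in np.linspace(2,48,24)]
plan(p,-1,vmax=.05,start=(tc(0),-.135))
```

```text
[[0, 0.002, -0.007, 0, 0, 0, -1], [0, 0.002, -0.007, 0, 0, 0, -1], [0, 0.002, -0.006, 0, 0, 0, -1], [0, 0.002, -0.007, 0, 0, 0, -1], [0, 0.003, -0.006, 0, 0, 0, -1], [0, 0.003, -0.007, 0, 0, 0, -1], [0, 0.003, -0.006, 0, 0, 0, -1], [0, 0.003, -0.006, 0, 0, 0, -1]]
[[0, 0.003, -0.006, 0, 0, 0, -1], [0, 0.004, -0.006, 0, 0, 0, -1], [0, 0.004, -0.006, 0, 0, 0, -1], [0, 0.004, -0.006, 0, 0, 0, -1], [0, 0.005, -0.005, 0, 0, 0, -1], [0, 0.004, -0.006, 0, 0, 0, -1], [0, 0.005, -0.005, 0, 0, 0, -1], [0, 0.005, -0.005, 0, 0, 0, -1]]
[[0, 0.005, -0.005, 0, 0, 0, -1], [0, 0.005, -0.005, 0, 0, 0, -1], [0, 0.005, -0.004, 0, 0, 0, -1], [0, 0.006, -0.004, 0, 0, 0, -1], [0, 0.005, -0.005, 0, 0, 0, -1], [0, 0.006, -0.004, 0, 0, 0, -1], [0, 0.006, -0.003, 0, 0, 0, -1], [0, 0.006, -0.004, 0, 0, 0, -1]]
```

Request:
apply_moves:
  series:
    - [0,0.002,-0.007,0,0,0,-1]
    - [0,0.002,-0.007,0,0,0,-1]
    - [0,0.002,-0.006,0,0,0,-1]
    - [0,0.002,-0.007,0,0,0,-1]
    - [0,0.003,-0.006,0,0,0,-1]
    - [0,0.003,-0.007,0,0,0,-1]
    - [0,0.003,-0.006,0,0,0,-1]
    - [0,0.003,-0.006,0,0,0,-1]

```text
time: 11.88
ee_pos: [0.4908, 0.0291, 0.1684]
orientation: [[0.135, 0.991, -0.003], [0.991, -0.135, 0.0], [-0.0, -0.003, -1.0]]
force: [-5.1, 1.3, -6.1]
finger_gap: 0.0099
gripper_force: 58.3
```

```bash
cat >> go.py <<'E'
def ang():
    s=arm.state(); c,sn=np.cos(P[2]),np.sin(P[2]); e=np.array(s['ee_pos'])-.019*s['orientation'][:,2]; d=e[:2]-P[:2]
    x=c*d[0]+sn*d[1]; z=e[2]-.09; print('tub deg',np.degrees(np.arctan2(z,-x)-np.arctan2(.045,.196)).round(2),'r',np.hypot(x,z).round(4))
E
python3 -c "
from go import *
st();ang()"
```

```text
t 11.875 [0.4908 0.0291 0.1684] phi -0.136 tilt [-0.003  0.   ] F [-5.1  1.3 -6.1] gap 0.0099 gf 58.3
tub deg 15.84 r 0.2023
```

Tracking well.

Request:
apply_moves:
  series:
    - [0,0.003,-0.006,0,0,0,-1]
    - [0,0.004,-0.006,0,0,0,-1]
    - [0,0.004,-0.006,0,0,0,-1]
    - [0,0.004,-0.006,0,0,0,-1]
    - [0,0.005,-0.005,0,0,0,-1]
    - [0,0.004,-0.006,0,0,0,-1]
    - [0,0.005,-0.005,0,0,0,-1]
    - [0,0.005,-0.005,0,0,0,-1]

```text
time: 12.88
ee_pos: [0.5238, 0.0247, 0.2155]
orientation: [[0.135, 0.991, -0.003], [0.991, -0.135, 0.001], [0.0, -0.003, -1.0]]
force: [-16.0, 2.2, 6.8]
finger_gap: 0.01
gripper_force: 58.8
```

Request:
apply_moves:
  series:
    - [0,0.005,-0.005,0,0,0,-1]
    - [0,0.005,-0.005,0,0,0,-1]
    - [0,0.005,-0.004,0,0,0,-1]
    - [0,0.006,-0.004,0,0,0,-1]
    - [0,0.005,-0.005,0,0,0,-1]
    - [0,0.006,-0.004,0,0,0,-1]
    - [0,0.006,-0.003,0,0,0,-1]
    - [0,0.006,-0.004,0,0,0,-1]

```text
time: 13.88
ee_pos: [0.5684, 0.0188, 0.2519]
orientation: [[0.135, 0.991, 0.002], [0.991, -0.135, 0.0], [0.001, 0.002, -1.0]]
force: [-11.9, 1.7, 9.3]
finger_gap: 0.01
gripper_force: 58.6
```

```bash
python3 -c "
from go import *
st();ang()
snap('side','s1.png',4,(200,120,380,270))"
```

```text
t 13.875 [0.5684 0.0188 0.2519] phi -0.135 tilt [0.002 0.   ] F [-11.9   1.7   9.3] gap 0.01 gf 58.6
tub deg 48.34 r 0.2062
```

View pics/s1.png

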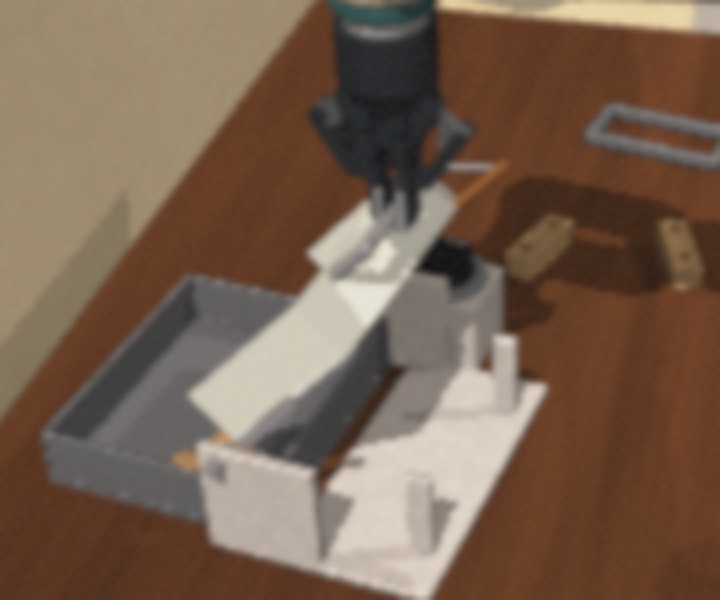

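Request:
apply_moves:
  series:
    - [0,0.003,-0.002,0,0,0,-1]
    - [0,0.003,-0.002,0,0,0,-1]
    - [0,0,0,0,0,0,-1]

```text
time: 14.3
ee_pos: [0.5747, 0.0179, 0.2554]
orientation: [[0.135, 0.991, 0.004], [0.991, -0.135, 0.0], [0.001, 0.003, -1.0]]
force: [-11.1, 1.9, 9.2]
finger_gap: 0.0096
gripper_force: 59.2
```

```bash
python3 -c "
from go import *
st();ang()
im=viewer.capture('side')
big=cv2.resize(im[140:250,215:335],None,fx=6,fy=6,interpolation=cv2.INTER_CUBIC)
def ln(pts,c):
    q=(proj('side',np.array([S(*x) for x in pts]))-[215,140]+.5)*6-.5; cv2.polylines(big,[q.round().astype(int)],False,c,1)
def tub(x,y,z,a):
    a=np.radians(a); return (x*np.cos(a)+z*np.sin(a),y,.09-x*np.sin(a)+z*np.cos(a))
ln([(0,.137,.09),tub(-.12,.137,0,50)],(0,255,255))
for a,c in((46,(0,255,0)),(50,(0,0,255)),(54,(255,0,0))):
    ln([tub(0,.109,.05,a),tub(-.154,.109,.054,a),tub(-.154,-.109,.054,a)],c)
cv2.imwrite('pics/s2.png',big)"
```

```text
t 14.3 [0.5747 0.0179 0.2554] phi -0.136 tilt [0.004 0.   ] F [-11.1   1.9   9.2] gap 0.0096 gf 59.2
tub deg 50.37 r 0.2064
```

View pics/s2.png

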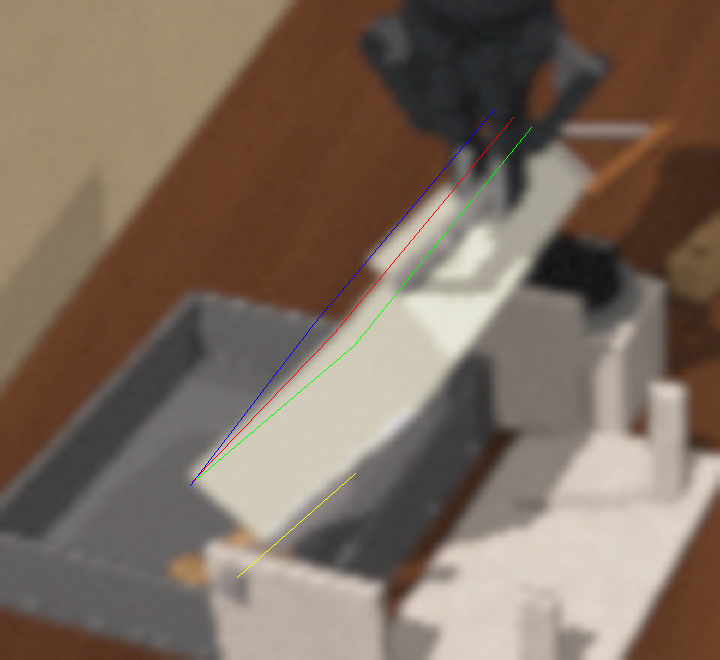

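The wall edge at (190,475)–(345,325) matches the 50° overlay, and the two angle estimates are 49.6° and 50.4°. I'll hold there for over two seconds.

Request:
apply_moves:
  series:
    - [0,0,0,0,0,0,-1]
    - [0,0,0,0,0,0,-1]
    - [0,0,0,0,0,0,-1]
    - [0,0,0,0,0,0,-1]
    - [0,0,0,0,0,0,-1]
    - [0,0,0,0,0,0,-1]
    - [0,0,0,0,0,0,-1]
    - [0,0,0,0,0,0,-1]

```text
time: 15.35
ee_pos: [0.5747, 0.0179, 0.2554]
orientation: [[0.135, 0.991, 0.004], [0.991, -0.135, 0.0], [0.001, 0.004, -1.0]]
force: [-9.6, 1.8, 10.2]
finger_gap: 0.0099
gripper_force: 59.2
```

Request:
apply_moves:
  series:
    - [0,0,0,0,0,0,-1]
    - [0,0,0,0,0,0,-1]
    - [0,0,0,0,0,0,-1]
    - [0,0,0,0,0,0,-1]
    - [0,0,0,0,0,0,-1]
    - [0,0,0,0,0,0,-1]
    - [0,0,0,0,0,0,-1]
    - [0,0,0,0,0,0,-1]

```text
time: 16.35
ee_pos: [0.5748, 0.0179, 0.2554]
orientation: [[0.135, 0.991, 0.004], [0.991, -0.135, 0.0], [0.001, 0.004, -1.0]]
force: [-10.2, 1.6, 9.4]
finger_gap: 0.0099
gripper_force: 59.2
```

Request:
apply_moves:
  series:
    - [0,0,0,0,0,0,-1]
    - [0,0,0,0,0,0,-1]
    - [0,0,0,0,0,0,-1]
    - [0,0,0,0,0,0,-1]

```text
time: 16.85
ee_pos: [0.5747, 0.0179, 0.2554]
orientation: [[0.135, 0.991, 0.004], [0.991, -0.135, 0.0], [0.001, 0.004, -1.0]]
force: [-8.6, 3.5, 9.2]
finger_gap: 0.0093
gripper_force: 59.2
```

```bash
python3 -c "
from go import *
st();ang()
a=viewer.capture('top'); b=viewer.capture('side')
print([([int(v) for v in d['box']],round(d['confidence'],2)) for d in viewer.spot_in('top','old1')],[([int(v) for v in d['box']],round(d['confidence'],2)) for d in viewer.spot_in('side','old1')])
c=np.hstack([cv2.resize(a[80:230,235:375],(400,428),interpolation=3),cv2.resize(b[140:267,210:329],(400,428),interpolation=3)]); cv2.imwrite('pics/two.png',c)"
```

```text
t 16.85 [0.5747 0.0179 0.2554] phi -0.136 tilt [0.004 0.   ] F [-8.6  3.5  9.2] gap 0.0093 gf 59.2
tub deg 50.37 r 0.2064
[([318, 140, 14, 12], 0.55)] [([305, 178, 16, 13], 0.65), ([248, 229, 10, 5], 0.57)]
```

View pics/two.png

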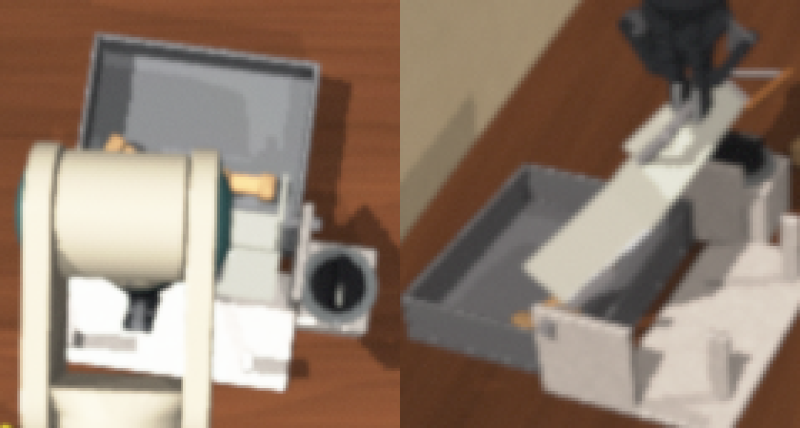

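Both old blocks are in the tray, at (120,143) and (250,185). Now I lower the tub.

Run:
```python
from go import *
p=[(tc(np.radians(a)),None) for a in np.linspace(48,0,24)]
plan(p,-1,vmax=.05,start=(tc(np.radians(50)),-.135))
```

```text
[[0, -0.006, 0.003, 0, 0, 0, -1], [0, -0.007, 0.004, 0, 0, 0, -1], [0, -0.006, 0.004, 0, 0, 0, -1], [0, -0.006, 0.004, 0, 0, 0, -1], [0, -0.006, 0.004, 0, 0, 0, -1], [0, -0.005, 0.005, 0, 0, 0, -1], [0, -0.006, 0.005, 0, 0, 0, -1], [0, -0.005, 0.005, 0, 0, 0, -1]]
[[0, -0.006, 0.005, 0, 0, 0, -1], [0, -0.005, 0.005, 0, 0, 0, -1], [0, -0.004, 0.006, 0, 0, 0, -1], [0, -0.005, 0.005, 0, 0, 0, -1], [0, -0.004, 0.006, 0, 0, 0, -1], [0, -0.005, 0.006, 0, 0, 0, -1], [0, -0.004, 0.006, 0, 0, 0, -1], [0, -0.003, 0.007, 0, 0, 0, -1]]
[[0, -0.004, 0.006, 0, 0, 0, -1], [0, -0.003, 0.007, 0, 0, 0, -1], [0, -0.003, 0.006, 0, 0, 0, -1], [0, -0.003, 0.007, 0, 0, 0, -1], [0, -0.002, 0.007, 0, 0, 0, -1], [0, -0.003, 0.007, 0, 0, 0, -1], [0, -0.002, 0.007, 0, 0, 0, -1], [0, -0.001, 0.007, 0, 0, 0, -1]]
```

Request:
apply_moves:
  series:
    - [0,-0.006,0.003,0,0,0,-1]
    - [0,-0.007,0.004,0,0,0,-1]
    - [0,-0.006,0.004,0,0,0,-1]
    - [0,-0.006,0.004,0,0,0,-1]
    - [0,-0.006,0.004,0,0,0,-1]
    - [0,-0.005,0.005,0,0,0,-1]
    - [0,-0.006,0.005,0,0,0,-1]
    - [0,-0.005,0.005,0,0,0,-1]

```text
time: 18.05
ee_pos: [0.5301, 0.0239, 0.2223]
orientation: [[0.136, 0.991, 0.01], [0.991, -0.136, -0.0], [0.001, 0.01, -1.0]]
force: [-1.3, 0.6, 6.3]
finger_gap: 0.0097
gripper_force: 60.6
```

Request:
apply_moves:
  series:
    - [0,-0.006,0.005,0,0,0,-1]
    - [0,-0.005,0.005,0,0,0,-1]
    - [0,-0.004,0.006,0,0,0,-1]
    - [0,-0.005,0.005,0,0,0,-1]
    - [0,-0.004,0.006,0,0,0,-1]
    - [0,-0.005,0.006,0,0,0,-1]
    - [0,-0.004,0.006,0,0,0,-1]
    - [0,-0.003,0.007,0,0,0,-1]

```text
time: 19.05
ee_pos: [0.4923, 0.0289, 0.1715]
orientation: [[0.136, 0.991, 0.001], [0.991, -0.136, 0.0], [0.0, 0.0, -1.0]]
force: [-3.2, 0.9, 5.1]
finger_gap: 0.0095
gripper_force: 63.0
```

Request:
apply_moves:
  series:
    - [0,-0.004,0.006,0,0,0,-1]
    - [0,-0.003,0.007,0,0,0,-1]
    - [0,-0.003,0.006,0,0,0,-1]
    - [0,-0.003,0.007,0,0,0,-1]
    - [0,-0.002,0.007,0,0,0,-1]
    - [0,-0.003,0.007,0,0,0,-1]
    - [0,-0.002,0.007,0,0,0,-1]
    - [0,-0.001,0.007,0,0,0,-1]

```text
time: 20.05
ee_pos: [0.4725, 0.0316, 0.1183]
orientation: [[0.136, 0.991, 0.003], [0.991, -0.136, -0.0], [0.0, 0.003, -1.0]]
force: [-4.5, 0.2, 39.7]
finger_gap: 0.0098
gripper_force: 67.9
```

```bash
python3 -c "
from go import *
st();ang()"
```

```text
t 20.05 [0.4725 0.0316 0.1183] phi -0.136 tilt [ 0.003 -0.   ] F [-4.5  0.2 39.7] gap 0.0098 gf 67.9
tub deg 0.65 r 0.2015
```

Request:
apply_moves:
  series:
    - [0,0,-0.002,0,0,0,-1]
    - [0,0,0,0,0,0,-0.1]
    - [0,0,0,0,0,0,-0.1]
    - [0,0,0,0,0,0,-0.1]
    - [0,0,-0.04,0,0,0,-0.1]
    - [0,0,-0.05,0,0,0,-0.1]
    - [0,0,0,0,0,0,-0.1]

```text
time: 20.92
ee_pos: [0.4732, 0.0317, 0.2136]
orientation: [[0.136, 0.991, 0.008], [0.991, -0.136, -0.0], [0.001, 0.008, -1.0]]
force: [-0.7, 0.1, -0.2]
finger_gap: 0.0384
gripper_force: 0.0
```

Run:
```python
from go import *
st(); K=np.array([.5837,-.1632,0])
plan([(K+[0,0,.2],1.436)],-.4,vmax=.05)
```

```text
t 20.925 [0.4732 0.0317 0.2136] phi -0.136 tilt [ 0.008 -0.   ] F [-0.7  0.1 -0.2] gap 0.0384 gf 0.0
[[-0.02, 0.015, 0.002, 0, 0, -0.175, -0.4], [-0.022, 0.011, 0.001, 0, 0, -0.175, -0.4], [-0.024, 0.007, 0.002, 0, 0, -0.175, -0.4], [-0.025, 0.003, 0.001, 0, 0, -0.175, -0.4], [-0.025, -0.001, 0.002, 0, 0, -0.174, -0.4], [-0.024, -0.005, 0.001, 0, 0, -0.175, -0.4], [-0.023, -0.009, 0.002, 0, 0, -0.174, -0.4], [-0.021, -0.014, 0.001, 0, 0, -0.175, -0.4]]
[[-0.018, -0.017, 0.002, 0, 0, -0.174, -0.4]]
```

Request:
apply_moves:
  series:
    - [-0.02,0.015,0.002,0,0,-0.175,-0.4]
    - [-0.022,0.011,0.001,0,0,-0.175,-0.4]
    - [-0.024,0.007,0.002,0,0,-0.175,-0.4]
    - [-0.025,0.003,0.001,0,0,-0.175,-0.4]
    - [-0.025,-0.001,0.002,0,0,-0.174,-0.4]
    - [-0.024,-0.005,0.001,0,0,-0.175,-0.4]
    - [-0.023,-0.009,0.002,0,0,-0.174,-0.4]
    - [-0.021,-0.014,0.001,0,0,-0.175,-0.4]

```text
time: 21.92
ee_pos: [0.5693, -0.1423, 0.1956]
orientation: [[-0.954, 0.298, -0.003], [0.298, 0.954, 0.001], [0.003, 0.0, -1.0]]
force: [-0.4, -0.2, -1.1]
finger_gap: 0.0259
gripper_force: 0.0
```

Request:
apply_moves:
  series:
    - [-0.018,-0.017,0.002,0,0,-0.174,-0.4]
    - [0,0,0,0,0,0,-0.4]
    - [0,0,0,0,0,0,-0.4]
    - [0,0,0,0,0,0,-0.4]

```text
time: 22.42
ee_pos: [0.5813, -0.1627, 0.1952]
orientation: [[-0.991, 0.135, -0.0], [0.135, 0.991, 0.0], [0.0, 0.0, -1.0]]
force: [-0.1, 0.0, 0.3]
finger_gap: 0.0256
gripper_force: 0.0
```

Run:
```python
from go import *
st(); K=np.array([.5837,-.1632,0])
plan([(K+[0,0,.2],1.436),(K+[0,0,.097],1.436)],-.4,vmax=.03)
im=viewer.capture('top')
print('tub wall check', [([int(v) for v in d['box']],round(d['confidence'],2)) for d in viewer.spot_in('top','fresh1')])
```

```text
t 22.425 [ 0.5813 -0.1627  0.1952] phi 1.435 tilt [-0.  0.] F [-0.1  0.   0.3] gap 0.0256 gf 0.0
[[-0.002, 0, -0.005, 0, 0, -0.001, -0.4], [0, 0, 0.026, 0, 0, 0, -0.4], [0, 0, 0.026, 0, 0, 0, -0.4], [0, 0, 0.026, 0, 0, 0, -0.4], [0, 0, 0.025, 0, 0, 0, -0.4]]
tub wall check [([392, 239, 26, 12], 0.84), ([180, 237, 27, 7], 0.83), ([390, 195, 23, 14], 0.8), ([196, 261, 13, 29], 0.8), ([219, 231, 24, 26], 0.66), ([186, 183, 25, 24], 0.52)]
```

Request:
apply_moves:
  series:
    - [-0.002,0,0.02,0,0,0,-0.4]
    - [0,0,0.026,0,0,0,-0.4]
    - [0,0,0.026,0,0,0,-0.4]
    - [0,0,0.024,0,0,0,-0.4]
    - [0,0,0,0,0,0,-0.4]

```text
time: 23.15
ee_pos: [0.5818, -0.163, 0.0956]
orientation: [[-0.991, 0.134, -0.006], [0.134, 0.991, 0.002], [0.006, 0.001, -1.0]]
force: [0.2, -0.1, 0.4]
finger_gap: 0.0256
gripper_force: 0.0
```

Request:
apply_moves:
  series:
    - [0,0,0,0,0,0,-0.7]
    - [0,0,0,0,0,0,-1]
    - [0,0,0,0,0,0,-1]
    - [0,0,0,0,0,0,-1]
    - [0,0,0,0,0,0,-1]

```text
time: 23.78
ee_pos: [0.5835, -0.1635, 0.0993]
orientation: [[-0.991, 0.134, -0.0], [0.134, 0.991, 0.001], [0.0, 0.0, -1.0]]
force: [-1.4, 3.6, -4.2]
finger_gap: 0.0128
gripper_force: 60.0
```

Request:
apply_moves:
  series:
    - [0,0,0,0,0,0.1,-1]
    - [0,0,0,0,0,0.1,-1]
    - [0,0,0,0,0,0.1,-1]
    - [0,0,0,0,0,0.1,-1]
    - [0,0,0,0,0,0.1,-1]
    - [0,0,0,0,0,0.1,-1]
    - [0,0,0,0,0,0.1,-1]
    - [0,0,0,0,0,0,-1]

```text
time: 24.78
ee_pos: [0.5834, -0.1634, 0.0992]
orientation: [[-0.672, 0.741, -0.0], [0.741, 0.672, 0.001], [0.001, 0.0, -1.0]]
force: [-0.9, 4.0, -3.9]
finger_gap: 0.0127
gripper_force: 60.1
```

Run:
```python
from go import *
st(); print(arm.state()['ft_torque'])
```

```text
t 24.775 [ 0.5834 -0.1634  0.0992] phi 0.737 tilt [-0.     0.001] F [-0.9  4.  -3.9] gap 0.0127 gf 60.1
[ 0.66972733  0.32533461 -0.14805724]
```

Request:
apply_moves:
  series:
    - [0,0,0,0,0,0.1,-1]
    - [0,0,0,0,0,0.1,-1]
    - [0,0,0,0,0,0.1,-1]
    - [0,0,0,0,0,0.1,-1]
    - [0,0,0,0,0,0.1,-1]
    - [0,0,0,0,0,0.1,-1]
    - [0,0,0,0,0,0.1,-1]
    - [0,0,0,0,0,0.06,-1]

```text
time: 25.78
ee_pos: [0.5836, -0.1632, 0.0994]
orientation: [[0.021, 1.0, -0.0], [1.0, -0.021, 0.0], [0.0, -0.0, -1.0]]
force: [-1.6, 3.9, -3.7]
finger_gap: 0.0126
gripper_force: 73.2
```

Request:
apply_moves:
  series:
    - [0,0,0,0,0,0.06,-1]
    - [0,0,0,0,0,0,-1]

```text
time: 26.02
ee_pos: [0.5836, -0.1633, 0.0994]
orientation: [[0.078, 0.997, -0.0], [0.997, -0.078, -0.0], [-0.0, -0.0, -1.0]]
force: [-2.2, 3.2, -3.1]
finger_gap: 0.0129
gripper_force: 99.3
```

Run:
```python
from go import *
st(); print(arm.state()['ft_torque'])
```

```text
t 26.025 [ 0.5836 -0.1633  0.0994] phi -0.078 tilt [-0. -0.] F [-2.2  3.2 -3.1] gap 0.0129 gf 99.3
[0.61784516 0.34312507 2.70360394]
```

Request:
apply_moves:
  series:
    - [0,0,0,0,0,-0.1,-1]
    - [0,0,0,0,0,0,-0.4]
    - [0,0,0,0,0,0,-0.4]
    - [0,0,0,0,0,0,-0.4]
    - [0,0,-0.05,0,0,0,-0.3]
    - [0,0,-0.05,0,0,0,0]
    - [0,0,0,0,0,0,0.5]

```text
time: 26.9
ee_pos: [0.5855, -0.1647, 0.2055]
orientation: [[-0.015, 1.0, 0.01], [1.0, 0.015, -0.004], [-0.004, 0.01, -1.0]]
force: [-0.0, -0.2, -0.8]
finger_gap: 0.0595
gripper_force: 0.0
```

```bash
cat > blk.py <<'E'
from go import *
from scipy.optimize import minimize
def fitbox(im,uv,n='top',z0=0.,smin=50):
    u,v=map(int,uv); w=26; o=np.array([u-w,v-w]); hsv=cv2.cvtColor(im,cv2.COLOR_BGR2HSV)[v-w:v+w,u-w:u+w]
    m=((hsv[...,0]>=13)&(hsv[...,0]<26)&(hsv[...,1]<150)&(hsv[...,2]>110)&(hsv[...,1]>smin)).astype(np.uint8)
    m=cv2.morphologyEx(m,cv2.MORPH_CLOSE,np.ones((3,3),np.uint8))
    k,l,s,c=cv2.connectedComponentsWithStats(m)
    if k<2: return None
    ok=[i for i in range(1,k) if s[i,4]>60]
    if not ok: return None
    i=min(ok,key=lambda i:np.hypot(*(c[i]-w))); m=(l==i).astype(np.float32)
    M=cv2.resize(m,None,fx=6,fy=6,interpolation=cv2.INTER_LINEAR)>.5
    X0=ray(n,c[i]+o,z0+.02)
    cx=np.array([[a,b,e] for a in(-.014,.014) for b in(-.042,.042) for e in(z0,z0+.028)])
    def cost(q):
        h=cv2.convexHull(((proj(n,T(q,cx))-o+.5)*6-.5).astype(np.float32)); A=np.zeros(M.shape,np.uint8)
        cv2.fillConvexPoly(A,(h*16).round().astype(np.int32),1,shift=4); A=A>0
        return 1-(A&M).sum()/(A|M).sum()
    best=min((minimize(cost,[X0[0],X0[1],a],method='Nelder-Mead',options=dict(initial_simplex=np.array([X0[0],X0[1],a])+np.array([[0,0,0],[.008,0,0],[0,.008,0],[0,0,.25]]))) for a in np.arange(0,np.pi,.4)),key=lambda r:r.fun)
    q=best.x; la=(q[2]+np.pi/2)%np.pi
    return q[:2].round(4),'long',round(la,3),'iou',round(1-best.fun,3)
def closephi(phi,near):  # equivalent grasp angle nearest
    return phi+np.pi*np.round((near-phi)/np.pi)
E
python3 - <<'E'
from blk import *
st()
im=viewer.capture('top')
for uv in((199,194),(192,241),(402,200),(408,246)): print(uv,fitbox(im,uv))
snap('top','t3.png',1.25)
E
```

```text
t 26.9 [ 0.5855 -0.1647  0.2055] phi 0.015 tilt [ 0.01  -0.004] F [-0.  -0.2 -0.8] gap 0.0595 gf 0.0
(199, 194) (array([0.5415, 0.32  ]), 'long', np.float64(1.016), 'iou', np.float64(0.897))
(192, 241) (array([0.3931, 0.3356]), 'long', np.float64(1.543), 'iou', np.float64(0.832))
(402, 200) (array([ 0.5236, -0.3254]), 'long', np.float64(1.225), 'iou', np.float64(0.713))Traceback (most recent call last):
  File "<stdin>", line 4, in <module>
  File "blk.py", line 19, in fitbox
    best=min((minimize(cost,[X0[0],X0[1],a],method='Nelder-Mead',options=dict(initial_simplex=np.array([X0[0],X0[1],a])+np.array([[0,0,0],[.008,0,0],[0,.008,0],[0,0,.25]]))) for a in np.arange(0,np.pi,.4)),key=lambda r:r.fun)
  File "blk.py", line 19, in <genexpr>
    best=min((minimize(cost,[X0[0],X0[1],a],method='Nelder-Mead',options=dict(initial_simplex=np.array([X0[0],X0[1],a])+np.array([[0,0,0],[.008,0,0],[0,.008,0],[0,0,.25]]))) for a in np.arange(0,np.pi,.4)),key=lambda r:r.fun)
              ~~~~~~~~^^^^^^^^^^^^^^^^^^^^^^^^^^^^^^^^^^^^^^^^^^^^^^^^^^^^^^^^^^^^^^^^^^^^^^^^^^^^^^^^^^^^^^^^^^^^^^^^^^^^^^^^^^^^^^^^^^^^^^^^^^^^^^^^^^^^^^^^^^^^^^^^^^^^^^^
    res = _minimize_neldermead(fun, x0, args, callback, bounds=bounds,
                               **options)
    fxr = func(xr)
    fx = function(np.copy(x), *(wrapper_args + args))
  File "blk.py", line 16, in cost
    h=cv2.convexHull(((proj(n,T(q,cx))-o+.5)*6-.5).astype(np.float32)); A=np.zeros(M.shape,np.uint8)
                       ~~~~^^^^^^^^^^^
  File "h.py", line 6, in proj
    K,R,t=cam(n); c=(K@(R@np.atleast_2d(X).T+t[:,None])).T; return c[:,:2]/c[:,2:]
          ~~~^^^
  File "h.py", line 4, in cam
    p=viewer.camera_params(n); K=np.array([[p['fx'],0,p['cx']],[0,p['fy'],p['cy']],[0,0,1]]); return K,np.array(p['R']),np.array(p['t'])
ValueError: time passes only in moves, steps and waits
```

```bash
sed -i 's/^def cam(n):/from functools import lru_cache\n@lru_cache(None)\ndef cam(n):/' h.py
python3 - <<'E'
from blk import *
im=snap('top','t3.png',1.25); snap('top','t4.png',5,(320,150,440,270))
for uv in((199,194),(192,241),(402,200),(408,246)): print(uv,fitbox(im,uv))
E
```

```text
(199, 194) (array([0.5409, 0.3194]), 'long', np.float64(1.017), 'iou', np.float64(0.899))
(192, 241) (array([0.3932, 0.3357]), 'long', np.float64(1.541), 'iou', np.float64(0.835))
(402, 200) (array([ 0.5225, -0.3286]), 'long', np.float64(1.223), 'iou', np.float64(0.717))
(408, 246) (array([ 0.3845, -0.3406]), 'long', np.float64(1.918), 'iou', np.float64(0.869))
```

View pics/t3.png

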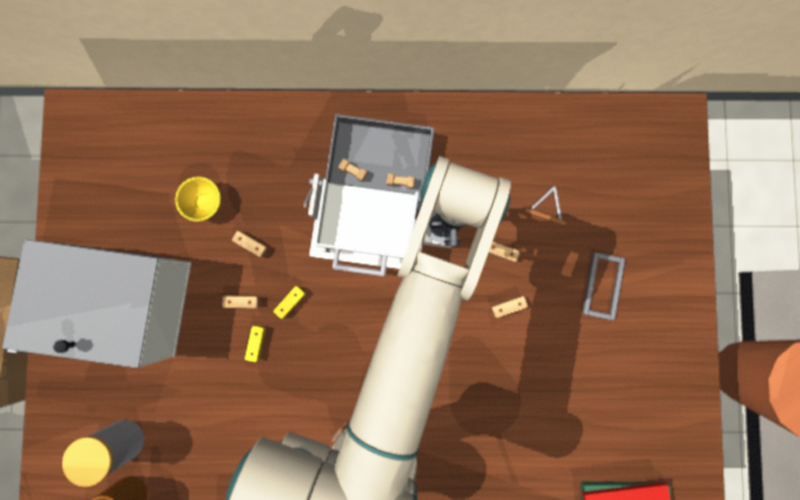

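The tub is level and both old blocks lie in the tray, at (350,168) and (400,180). Next I pick the right-near block.

Run:
```python
from blk import *
D=np.array([.386,-.340,0])
plan([(D+[0,0,.15],.347),(D+[0,0,.003],.347)],.5,vmax=.058)
```

```text
[[-0.035, -0.04, 0.01, 0, 0, -0.066, 0.5], [-0.032, -0.042, 0.01, 0, 0, -0.066, 0.5], [-0.029, -0.044, 0.009, 0, 0, -0.067, 0.5], [-0.026, -0.046, 0.01, 0, 0, -0.066, 0.5], [-0.023, -0.048, 0.009, 0, 0, -0.067, 0.5], [0, 0, 0.049, 0, 0, 0, 0.5], [0, 0, 0.049, 0, 0, 0, 0.5], [0, 0, 0.049, 0, 0, 0, 0.5]]
```

Request:
apply_moves:
  series:
    - [-0.035,-0.04,0.01,0,0,-0.066,0.5]
    - [-0.032,-0.042,0.01,0,0,-0.066,0.5]
    - [-0.029,-0.044,0.009,0,0,-0.067,0.5]
    - [-0.026,-0.046,0.01,0,0,-0.066,0.5]
    - [-0.023,-0.048,0.009,0,0,-0.067,0.5]
    - [0,0,0,0,0,0,0.5]
    - [0,0,0,0,0,0,0.5]

```text
time: 27.92
ee_pos: [0.3863, -0.3401, 0.1503]
orientation: [[-0.34, 0.94, -0.001], [0.94, 0.34, 0.002], [0.002, -0.0, -1.0]]
force: [0.1, -0.8, 0.7]
finger_gap: 0.0641
gripper_force: 0.0
```

Run:
```python
from blk import *
st(); im=viewer.capture('top')
for uv in((402,200),): print(uv,fitbox(im,uv))
D=np.array([.386,-.340,0])
plan([(D+[0,0,.15],.347),(D+[0,0,.003],.347)],.5,vmax=.05)
```

```text
t 27.925 [ 0.3863 -0.3401  0.1503] phi 0.347 tilt [-0.001  0.002] F [ 0.1 -0.8  0.7] gap 0.0641 gf 0.0
(402, 200) (array([ 0.5257, -0.3227]), 'long', np.float64(1.218), 'iou', np.float64(0.895))
[[0, -0.001, 0.001, 0, 0, 0.001, 0.5], [0, 0, 0.049, 0, 0, 0, 0.5], [0, 0, 0.049, 0, 0, 0, 0.5], [0, 0, 0.049, 0, 0, 0, 0.5]]
```

Request:
apply_moves:
  series:
    - [0,0,0.049,0,0,0,0.5]
    - [0,0,0.049,0,0,0,0.5]
    - [0,0,0.048,0,0,0,0.5]
    - [0,0,0,0,0,0,0.5]
    - [0,0,0,0,0,0,-0.5]
    - [0,0,0,0,0,0,-1]
    - [0,0,0,0,0,0,-1]
    - [0,0,0,0,0,0,-1]

```text
time: 28.98
ee_pos: [0.388, -0.3417, 0.0081]
orientation: [[-0.341, 0.94, 0.004], [0.94, 0.341, -0.003], [-0.005, 0.002, -1.0]]
force: [0.7, 0.9, 6.1]
finger_gap: 0.0265
gripper_force: 60.1
```

Request:
apply_moves:
  series:
    - [0,0,0,0,0,0,-1]
    - [0,0,-0.02,0,0,0,-1]
    - [0,0,-0.05,0,0,0,-1]
    - [0,0,-0.05,0,0,0,-1]
    - [0,0,-0.05,0,0,0,-1]
    - [0,0,-0.05,0,0,0,-1]

```text
time: 29.72
ee_pos: [0.3864, -0.3404, 0.2283]
orientation: [[-0.341, 0.94, 0.002], [0.94, 0.341, -0.002], [-0.002, 0.001, -1.0]]
force: [0.8, -0.2, -0.6]
finger_gap: 0.0264
gripper_force: 59.1
```

Run:
```python
from blk import *
st()
for y in(-.052,):
  t=S(-.105,y,0); plan([(t+[0,0,.2],-.135)],-1,vmax=.055)
```

```text
t 29.725 [ 0.3864 -0.3404  0.2283] phi 0.348 tilt [ 0.002 -0.002] F [ 0.8 -0.2 -0.6] gap 0.0264 gf 59.1
[[0.033, 0.038, 0.004, 0, 0, 0.069, -1], [0.036, 0.035, 0.004, 0, 0, 0.069, -1], [0.038, 0.033, 0.004, 0, 0, 0.069, -1], [0.04, 0.03, 0.004, 0, 0, 0.069, -1], [0.042, 0.027, 0.004, 0, 0, 0.069, -1], [0.044, 0.024, 0.004, 0, 0, 0.069, -1], [0.046, 0.022, 0.004, 0, 0, 0.069, -1]]
```

Request:
apply_moves:
  series:
    - [0.033,0.038,0.004,0,0,0.069,-1]
    - [0.036,0.035,0.004,0,0,0.069,-1]
    - [0.038,0.033,0.004,0,0,0.069,-1]
    - [0.04,0.03,0.004,0,0,0.069,-1]
    - [0.042,0.027,0.004,0,0,0.069,-1]
    - [0.044,0.024,0.004,0,0,0.069,-1]
    - [0.046,0.022,0.004,0,0,0.069,-1]
    - [0,0,0,0,0,0,-1]

```text
time: 30.72
ee_pos: [0.5567, -0.0291, 0.1977]
orientation: [[0.131, 0.991, 0.001], [0.991, -0.131, 0.001], [0.001, 0.001, -1.0]]
force: [-0.4, -0.9, -0.6]
finger_gap: 0.0269
gripper_force: 59.2
```

Run:
```python
from blk import *
st()
t=S(-.105,-.052,0); plan([(t+[0,0,.2],-.135),(t+[0,0,.103],-.135)],-1,vmax=.033)
im=viewer.capture('top'); print(fitbox(im,(402,200)))
```

```text
t 30.725 [ 0.5567 -0.0291  0.1977] phi -0.131 tilt [0.001 0.001] F [-0.4 -0.9 -0.6] gap 0.0269 gf 59.2
[[-0.003, -0.001, -0.002, 0, 0, 0.004, -1], [0, 0, 0.032, 0, 0, 0, -1], [0, 0, 0.032, 0, 0, 0, -1], [0, 0, 0.033, 0, 0, 0, -1]]
(array([ 0.5251, -0.3233]), 'long', np.float64(1.21), 'iou', np.float64(0.94))
```

Request:
apply_moves:
  series:
    - [-0.003,-0.001,0,0,0,0.004,-1]
    - [0,0,0.032,0,0,0,-1]
    - [0,0,0.032,0,0,0,-1]
    - [0,0,0.03,0,0,0,-1]
    - [0,0,0,0,0,0,-1]
    - [0,0,0,0,0,0,-0.1]
    - [0,0,0,0,0,0,-0.1]
    - [0,0,0,0,0,0,-0.1]

```text
time: 31.78
ee_pos: [0.5546, -0.0351, 0.1037]
orientation: [[0.139, 0.99, 0.001], [0.99, -0.139, -0.0], [0.0, 0.001, -1.0]]
force: [0.3, 0.3, 0.1]
finger_gap: 0.0383
gripper_force: 0.0
```

Request:
apply_moves:
  series:
    - [0,0,-0.02,0,0,0,-0.1]
    - [0,0,-0.05,0,0,0,-0.1]
    - [0,0,-0.04,0,0,0,-0.1]

```text
time: 32.15
ee_pos: [0.5546, -0.0349, 0.2154]
orientation: [[0.138, 0.99, 0.001], [0.99, -0.138, -0.0], [0.0, 0.001, -1.0]]
force: [1.5, -0.8, 0.1]
finger_gap: 0.0384
gripper_force: 0.0
```

Run:
```python
from blk import *
st(); C=np.array([.527,-.323,0])
plan([(C+[0,0,.15],1.213-np.pi/2)],.5,vmax=.058)
```

```text
t 32.15 [ 0.5546 -0.0349  0.2154] phi -0.139 tilt [ 0.001 -0.   ] F [ 1.5 -0.8  0.1] gap 0.0384 gf 0.0
[[-0.048, 0.002, 0.011, 0, 0, 0.036, 0.5], [-0.048, 0.004, 0.011, 0, 0, 0.037, 0.5], [-0.048, 0.006, 0.011, 0, 0, 0.036, 0.5], [-0.048, 0.007, 0.011, 0, 0, 0.037, 0.5], [-0.047, 0.009, 0.011, 0, 0, 0.036, 0.5], [-0.047, 0.011, 0.01, 0, 0, 0.037, 0.5]]
```

Request:
apply_moves:
  series:
    - [-0.048,0.002,0.005,0,0,0.036,0.5]
    - [-0.048,0.004,0.005,0,0,0.037,0.5]
    - [-0.048,0.006,0.005,0,0,0.036,0.5]
    - [-0.048,0.007,0.015,0,0,0.037,0.5]
    - [-0.047,0.009,0.02,0,0,0.036,0.5]
    - [-0.047,0.011,0.015,0,0,0.037,0.5]
    - [0,0,0,0,0,0,0.5]

```text
time: 33.02
ee_pos: [0.5255, -0.3254, 0.1461]
orientation: [[0.355, 0.935, -0.003], [0.935, -0.355, 0.001], [0.0, -0.003, -1.0]]
force: [0.6, 0.1, -0.1]
finger_gap: 0.0639
gripper_force: 0.0
```

Run:
```python
from blk import *
st(); C=np.array([.527,-.323,0])
im=viewer.capture('side'); print([([int(v) for v in d['box']],round(d['confidence'],2)) for d in viewer.spot_in('side','fresh1')], proj('side',[[.526,-.323,.014]]))
plan([(C+[0,0,.15],1.213-np.pi/2),(C+[0,0,.004],1.213-np.pi/2)],.5,vmax=.05)
```

```text
t 33.025 [ 0.5255 -0.3254  0.1461] phi -0.362 tilt [-0.003  0.001] F [ 0.6  0.1 -0.1] gap 0.0639 gf 0.0
[([329, 273, 22, 25], 0.84), ([355, 305, 33, 22], 0.8), ([324, 306, 17, 27], 0.69), ([267, 290, 29, 26], 0.61), ([301, 193, 13, 22], 0.59), ([329, 174, 13, 15], 0.56)] [[334.11394545 181.26063537]]
[[0, 0, -0.002, 0, 0, -0.001, 0.5], [0, 0, 0.049, 0, 0, 0, 0.5], [0, 0, 0.049, 0, 0, 0, 0.5], [0, 0, 0.048, 0, 0, 0, 0.5]]
```

Request:
apply_moves:
  series:
    - [0,0,0.048,0,0,0,0.5]
    - [0,0,0.048,0,0,0,0.5]
    - [0,0,0.044,0,0,0,0.5]
    - [0,0,0,0,0,0,0.5]
    - [0,0,0,0,0,0,-0.5]
    - [0,0,0,0,0,0,-1]
    - [0,0,0,0,0,0,-1]
    - [0,0,0,0,0,0,-1]

```text
time: 34.12
ee_pos: [0.5289, -0.3237, 0.0117]
orientation: [[0.35, 0.937, 0.005], [0.937, -0.35, -0.003], [-0.001, 0.005, -1.0]]
force: [-0.4, 0.3, 6.9]
finger_gap: 0.0268
gripper_force: 61.1
```

Request:
apply_moves:
  series:
    - [0,0,0,0,0,0,-1]
    - [0,0,-0.02,0,0,0,-1]
    - [0,0,-0.05,0,0,0,-1]
    - [0,0,-0.05,0,0,0,-1]
    - [0,0,-0.05,0,0,0,-1]
    - [0,0,-0.05,0,0,0,-1]

```text
time: 34.88
ee_pos: [0.5269, -0.3227, 0.232]
orientation: [[0.35, 0.937, 0.002], [0.937, -0.35, -0.001], [-0.0, 0.002, -1.0]]
force: [0.2, -0.0, -1.6]
finger_gap: 0.0264
gripper_force: 60.1
```

Run:
```python
from blk import *
st()
t=S(-.044,-.052,0); plan([(t+[0,0,.2],-.135)],-1,vmax=.055)
```

```text
t 34.875 [ 0.5269 -0.3227  0.232 ] phi -0.358 tilt [ 0.002 -0.001] F [ 0.2 -0.  -1.6] gap 0.0264 gf 60.1
[[0.049, -0.003, 0.005, 0, 0, -0.037, -1], [0.049, -0.001, 0.005, 0, 0, -0.037, -1], [0.049, 0.001, 0.005, 0, 0, -0.037, -1], [0.049, 0.003, 0.006, 0, 0, -0.037, -1], [0.05, 0.005, 0.005, 0, 0, -0.038, -1], [0.049, 0.007, 0.006, 0, 0, -0.037, -1]]
```

Request:
apply_moves:
  series:
    - [0.049,-0.003,0.005,0,0,-0.037,-1]
    - [0.049,-0.001,0.005,0,0,-0.037,-1]
    - [0.049,0.001,0.005,0,0,-0.037,-1]
    - [0.049,0.003,0.006,0,0,-0.037,-1]
    - [0.05,0.005,0.005,0,0,-0.038,-1]
    - [0.049,0.007,0.006,0,0,-0.037,-1]
    - [0,0,0,0,0,0,-1]
    - [0,0,0,0,0,0,-1]

```text
time: 35.88
ee_pos: [0.6162, -0.041, 0.1975]
orientation: [[0.135, 0.991, 0.001], [0.991, -0.135, -0.0], [-0.0, 0.001, -1.0]]
force: [-0.2, -0.0, -1.2]
finger_gap: 0.0265
gripper_force: 60.1
```

Run:
```python
from blk import *
st()
t=S(-.044,-.052,0); plan([(t+[0,0,.2],-.135),(t+[0,0,.107],-.135)],-1,vmax=.033)
```

```text
t 35.875 [ 0.6162 -0.041   0.1975] phi -0.135 tilt [ 0.001 -0.   ] F [-0.2 -0.  -1.2] gap 0.0265 gf 60.1
[[0, 0, -0.002, 0, 0, 0, -1], [0, 0, 0.031, 0, 0, 0, -1], [0, 0, 0.031, 0, 0, 0, -1], [0, 0, 0.031, 0, 0, 0, -1]]
```

Request:
apply_moves:
  series:
    - [0,0,0.03,0,0,0,-1]
    - [0,0,0.03,0,0,0,-1]
    - [0,0,0.029,0,0,0,-1]
    - [0,0,0,0,0,0,-1]
    - [0,0,0,0,0,0,-1]
    - [0,0,0,0,0,0,-0.1]
    - [0,0,0,0,0,0,-0.1]
    - [0,0,0,0,0,0,-0.1]

```text
time: 36.88
ee_pos: [0.6163, -0.0406, 0.1075]
orientation: [[0.135, 0.991, 0.0], [0.991, -0.135, 0.0], [0.0, 0.0, -1.0]]
force: [-0.7, 0.9, 0.3]
finger_gap: 0.0384
gripper_force: 0.0
```

Request:
apply_moves:
  series:
    - [0,0,-0.02,0,0,0,-0.1]
    - [0,0,-0.05,0,0,0,-0.1]
    - [0,0,-0.04,0,0,0,-0.1]

```text
time: 37.25
ee_pos: [0.6165, -0.0405, 0.2212]
orientation: [[0.134, 0.991, 0.003], [0.991, -0.134, -0.0], [0.0, 0.003, -1.0]]
force: [-0.4, 0.9, 0.8]
finger_gap: 0.0384
gripper_force: 0.0
```

Run:
```python
from blk import *
st(); im=viewer.capture('top')
print(fitbox(im,(199,194)),fitbox(im,(192,241)))
print([([int(v) for v in d['box']],round(d['confidence'],2)) for d in viewer.spot_in('top','fresh1')])
A=np.array([.542,.319,0])
plan([(A+[0,0,.16],1.017-np.pi/2)],.5,vmax=.058)
```

```text
t 37.25 [ 0.6165 -0.0405  0.2212] phi -0.135 tilt [ 0.003 -0.   ] F [-0.4  0.9  0.8] gap 0.0384 gf 0.0
(array([0.5405, 0.3195]), 'long', np.float64(1.017), 'iou', np.float64(0.901)) (array([0.3932, 0.337 ]), 'long', np.float64(1.544), 'iou', np.float64(0.829))
[([294, 184, 28, 13], 0.76), ([179, 236, 27, 9], 0.76), ([299, 162, 28, 13], 0.65), ([187, 186, 25, 21], 0.63)]
[[0.049, -0.018, 0.009, 0, 0, 0.06, 0.5], [0.048, -0.021, 0.009, 0, 0, 0.06, 0.5], [0.047, -0.023, 0.01, 0, 0, 0.06, 0.5], [0.046, -0.026, 0.009, 0, 0, 0.06, 0.5], [0.044, -0.029, 0.01, 0, 0, 0.06, 0.5], [0.042, -0.032, 0.009, 0, 0, 0.059, 0.5], [0.04, -0.034, 0.01, 0, 0, 0.06, 0.5]]
```

Request:
apply_moves:
  series:
    - [0.049,-0.018,0.009,0,0,0.06,0.5]
    - [0.048,-0.021,0.009,0,0,0.06,0.5]
    - [0.047,-0.023,0.01,0,0,0.06,0.5]
    - [0.046,-0.026,0.009,0,0,0.06,0.5]
    - [0.044,-0.029,0.01,0,0,0.06,0.5]
    - [0.042,-0.032,0.009,0,0,0.059,0.5]
    - [0.04,-0.034,0.01,0,0,0.06,0.5]
    - [0,0,0,0,0,0,0.5]

```text
time: 38.35
ee_pos: [0.5378, 0.3223, 0.1505]
orientation: [[0.522, 0.853, -0.002], [0.853, -0.522, -0.0], [-0.001, -0.001, -1.0]]
force: [0.1, -0.8, -0.2]
finger_gap: 0.064
gripper_force: 0.0
```

Run:
```python
from blk import *
st(); A=np.array([.542,.319,0])
im=viewer.capture('side'); print([([int(v) for v in d['box']],round(d['confidence'],2)) for d in viewer.spot_in('side','fresh1')], proj('side',[[.541,.319,.014]]))
plan([(A+[0,0,.16],1.017-np.pi/2),(A+[0,0,.006],1.017-np.pi/2)],.5,vmax=.052)
```

```text
t 38.35 [0.5378 0.3223 0.1505] phi -0.55 tilt [-0.002 -0.   ] F [ 0.1 -0.8 -0.2] gap 0.064 gf 0.0
[([357, 304, 31, 20], 0.62), ([269, 291, 28, 25], 0.6), ([332, 273, 24, 24], 0.59), ([322, 301, 18, 33], 0.55), ([302, 210, 6, 5], 0.5)] [[282.08320347 304.43704258]]
[[0.001, 0.002, -0.008, 0, 0, 0.001, 0.5], [0, 0, 0.051, 0, 0, 0, 0.5], [0, 0, 0.051, 0, 0, 0, 0.5], [0, 0, 0.052, 0, 0, 0, 0.5]]
```

Request:
apply_moves:
  series:
    - [0.001,0.002,0.04,0,0,0,0.5]
    - [0,0,0.05,0,0,0,0.5]
    - [0,0,0.055,0,0,0,0.5]
    - [0,0,0,0,0,0,0.5]
    - [0,0,0,0,0,0,-0.5]
    - [0,0,0,0,0,0,-1]
    - [0,0,0,0,0,0,-1]
    - [0,0,0,0,0,0,-1]

```text
time: 39.45
ee_pos: [0.544, 0.3198, 0.0103]
orientation: [[0.526, 0.85, 0.006], [0.85, -0.526, 0.003], [0.005, 0.004, -1.0]]
force: [-0.2, -1.2, 7.7]
finger_gap: 0.0266
gripper_force: 60.3
```

Request:
apply_moves:
  series:
    - [0,0,0,0,0,0,-1]
    - [0,0,-0.02,0,0,0,-1]
    - [0,0,-0.05,0,0,0,-1]
    - [0,0,-0.05,0,0,0,-1]
    - [0,0,-0.05,0,0,0,-1]
    - [0,0,-0.05,0,0,0,-1]
    - [0,0,0,0,0,0,-1]

```text
time: 40.33
ee_pos: [0.5433, 0.3198, 0.2345]
orientation: [[0.526, 0.85, 0.011], [0.85, -0.526, 0.006], [0.011, 0.006, -1.0]]
force: [-0.1, -0.1, 0.6]
finger_gap: 0.0268
gripper_force: 59.4
```

Run:
```python
from blk import *
st()
t=S(-.044,.05,0); plan([(t+[0,0,.2],-.135)],-1,vmax=.055)
```

```text
t 40.325 [0.5433 0.3198 0.2345] phi -0.554 tilt [0.011 0.006] F [-0.1 -0.1  0.6] gap 0.0268 gf 59.4
[[-0.029, 0.035, 0.006, 0, 0, -0.07, -1], [-0.032, 0.033, 0.006, 0, 0, -0.07, -1], [-0.034, 0.031, 0.006, 0, 0, -0.07, -1], [-0.036, 0.028, 0.006, 0, 0, -0.07, -1], [-0.037, 0.025, 0.005, 0, 0, -0.069, -1], [-0.039, 0.023, 0.006, 0, 0, -0.07, -1]]
```

Request:
apply_moves:
  series:
    - [-0.029,0.035,0.006,0,0,-0.07,-1]
    - [-0.032,0.033,0.006,0,0,-0.07,-1]
    - [-0.034,0.031,0.006,0,0,-0.07,-1]
    - [-0.036,0.028,0.006,0,0,-0.07,-1]
    - [-0.037,0.025,0.005,0,0,-0.069,-1]
    - [-0.039,0.023,0.006,0,0,-0.07,-1]
    - [0,0,0,0,0,0,-1]
    - [0,0,0,0,0,0,-1]

```text
time: 41.32
ee_pos: [0.628, 0.0603, 0.1915]
orientation: [[0.135, 0.991, -0.0], [0.991, -0.135, 0.0], [0.0, -0.0, -1.0]]
force: [-0.1, 0.3, 0.7]
finger_gap: 0.0268
gripper_force: 59.4
```

Run:
```python
from blk import *
st()
t=S(-.044,.05,0); plan([(t+[0,0,.2],-.135),(t+[0,0,.106],-.135)],-1,vmax=.033)
```

```text
t 41.325 [0.628  0.0603 0.1915] phi -0.136 tilt [-0.  0.] F [-0.1  0.3  0.7] gap 0.0268 gf 59.4
[[0, 0.002, -0.009, 0, 0, -0.001, -1], [0, 0, 0.031, 0, 0, 0, -1], [0, 0, 0.032, 0, 0, 0, -1], [0, 0, 0.031, 0, 0, 0, -1]]
```

Request:
apply_moves:
  series:
    - [0,0.001,0.028,0,0,0,-1]
    - [0,0,0.029,0,0,0,-1]
    - [0,0,0.028,0,0,0,-1]
    - [0,0,0,0,0,0,-1]
    - [0,0,0,0,0,0,-1]
    - [0,0,0,0,0,0,-0.1]
    - [0,0,0,0,0,0,-0.1]
    - [0,0,0,0,0,0,-0.1]

```text
time: 42.32
ee_pos: [0.6293, 0.0599, 0.1065]
orientation: [[0.135, 0.991, 0.0], [0.991, -0.135, 0.0], [0.0, 0.0, -1.0]]
force: [0.5, 0.1, 0.2]
finger_gap: 0.0386
gripper_force: 0.0
```

Request:
apply_moves:
  series:
    - [0,0,-0.02,0,0,0,-0.1]
    - [0,0,-0.05,0,0,0,-0.1]
    - [0,0,-0.04,0,0,0,-0.1]

```text
time: 42.7
ee_pos: [0.6296, 0.0598, 0.2202]
orientation: [[0.135, 0.991, 0.003], [0.991, -0.135, 0.0], [0.001, 0.003, -1.0]]
force: [0.6, -0.2, 0.3]
finger_gap: 0.0383
gripper_force: 0.0
```

Run:
```python
from blk import *
st(); im=viewer.capture('top')
print(fitbox(im,(192,241)))
B=np.array([.394,.336,0])
plan([(B+[0,0,.16],1.544-np.pi/2)],.5,vmax=.055)
```

```text
t 42.7 [0.6296 0.0598 0.2202] phi -0.135 tilt [0.003 0.   ] F [ 0.6 -0.2  0.3] gap 0.0383 gf 0.0
(array([0.3932, 0.3357]), 'long', np.float64(1.541), 'iou', np.float64(0.835))
[[0.035, -0.039, 0.01, 0, 0, -0.015, 0.5], [0.035, -0.038, 0.009, 0, 0, -0.016, 0.5], [0.036, -0.038, 0.01, 0, 0, -0.015, 0.5], [0.036, -0.037, 0.009, 0, 0, -0.016, 0.5], [0.037, -0.037, 0.01, 0, 0, -0.015, 0.5], [0.037, -0.036, 0.009, 0, 0, -0.016, 0.5], [0.038, -0.036, 0.01, 0, 0, -0.015, 0.5]]
```

Request:
apply_moves:
  series:
    - [0.035,-0.039,0.01,0,0,-0.015,0.5]
    - [0.035,-0.038,0.009,0,0,-0.016,0.5]
    - [0.036,-0.038,0.01,0,0,-0.015,0.5]
    - [0.036,-0.037,0.009,0,0,-0.016,0.5]
    - [0.037,-0.037,0.01,0,0,-0.015,0.5]
    - [0.037,-0.036,0.009,0,0,-0.016,0.5]
    - [0.038,-0.036,0.01,0,0,-0.015,0.5]
    - [0,0,0,0,0,0,0.5]

```text
time: 43.75
ee_pos: [0.3896, 0.3382, 0.1499]
orientation: [[0.022, 1.0, -0.0], [1.0, -0.022, 0.001], [0.001, -0.0, -1.0]]
force: [0.1, -0.3, -0.4]
finger_gap: 0.0639
gripper_force: 0.0
```

Run:
```python
from blk import *
B=np.array([.394,.336,0])
im=viewer.capture('side'); print([([int(v) for v in d['box']],round(d['confidence'],2)) for d in viewer.spot_in('side','fresh1')], proj('side',[[.393,.336,.014]]))
st()
plan([(B+[0,0,.16],1.543-np.pi/2),(B+[0,0,.006],1.543-np.pi/2)],.5,vmax=.052)
```

```text
[([357, 304, 32, 21], 0.93), ([326, 306, 13, 29], 0.7), ([270, 206, 19, 15], 0.61), ([300, 197, 12, 17], 0.61), ([286, 192, 14, 15], 0.59), ([332, 274, 19, 23], 0.56)] [[332.00813698 319.11973123]]
t 43.85 [0.3919 0.3364 0.1505] phi -0.026 tilt [0.002 0.001] F [-0.   0.4  0.9] gap 0.064 gf 0.0
[[0, 0.002, -0.009, 0, 0, 0.002, 0.5], [0, 0, 0.051, 0, 0, 0, 0.5], [0, 0, 0.051, 0, 0, 0, 0.5], [0, 0, 0.052, 0, 0, 0, 0.5]]
```

Request:
apply_moves:
  series:
    - [0,0.002,0.04,0,0,0,0.5]
    - [0,0,0.05,0,0,0,0.5]
    - [0,0,0.054,0,0,0,0.5]
    - [0,0,0,0,0,0,0.5]
    - [0,0,0,0,0,0,-0.5]
    - [0,0,0,0,0,0,-1]
    - [0,0,0,0,0,0,-1]
    - [0,0,0,0,0,0,-1]

```text
time: 44.85
ee_pos: [0.3957, 0.3372, 0.0087]
orientation: [[0.027, 1.0, 0.005], [1.0, -0.027, 0.003], [0.004, 0.005, -1.0]]
force: [0.2, -1.0, 6.9]
finger_gap: 0.0272
gripper_force: 60.3
```

Request:
apply_moves:
  series:
    - [0,0,0,0,0,0,-1]
    - [0,0,-0.02,0,0,0,-1]
    - [0,0,-0.05,0,0,0,-1]
    - [0,0,-0.05,0,0,0,-1]
    - [0,0,-0.05,0,0,0,-1]
    - [0,0,-0.05,0,0,0,-1]
    - [0,0,0,0,0,0,-1]

```text
time: 45.72
ee_pos: [0.3952, 0.3371, 0.232]
orientation: [[0.027, 1.0, 0.009], [1.0, -0.027, 0.007], [0.007, 0.009, -1.0]]
force: [0.2, 0.3, -0.5]
finger_gap: 0.0269
gripper_force: 59.3
```

Run:
```python
from blk import *
st()
t=S(-.105,.05,0); plan([(t+[0,0,.2],-.135)],-1,vmax=.055)
```

```text
t 45.725 [0.3952 0.3371 0.232 ] phi -0.027 tilt [0.009 0.007] F [ 0.2  0.3 -0.5] gap 0.0269 gf 59.3
[[-0.044, 0.03, 0.005, 0, 0, 0.018, -1], [-0.043, 0.031, 0.005, 0, 0, 0.018, -1], [-0.043, 0.032, 0.006, 0, 0, 0.018, -1], [-0.042, 0.032, 0.005, 0, 0, 0.018, -1], [-0.042, 0.033, 0.006, 0, 0, 0.018, -1], [-0.041, 0.035, 0.005, 0, 0, 0.018, -1]]
```

Request:
apply_moves:
  series:
    - [-0.044,0.03,0.005,0,0,0.018,-1]
    - [-0.043,0.031,0.005,0,0,0.018,-1]
    - [-0.043,0.032,0.006,0,0,0.018,-1]
    - [-0.042,0.032,0.005,0,0,0.018,-1]
    - [-0.042,0.033,0.006,0,0,0.018,-1]
    - [-0.041,0.035,0.005,0,0,0.018,-1]
    - [0,0,0,0,0,0,-1]
    - [0,0,0,0,0,0,-1]

```text
time: 46.72
ee_pos: [0.5676, 0.0678, 0.1931]
orientation: [[0.135, 0.991, -0.0], [0.991, -0.135, 0.0], [0.0, -0.001, -1.0]]
force: [-0.4, 0.5, -0.3]
finger_gap: 0.0266
gripper_force: 59.3
```

Run:
```python
from blk import *
st()
t=S(-.105,.05,0); plan([(t+[0,0,.19],-.135),(t+[0,0,.1045],-.135)],-1,vmax=.033)
```

```text
t 46.725 [0.5676 0.0678 0.1931] phi -0.135 tilt [-0.  0.] F [-0.4  0.5 -0.3] gap 0.0266 gf 59.3
[[0.001, 0.001, 0.003, 0, 0, 0, -1], [0, 0, 0.029, 0, 0, 0, -1], [0, 0, 0.028, 0, 0, 0, -1], [0, 0, 0.029, 0, 0, 0, -1]]
```

Request:
apply_moves:
  series:
    - [0,0.001,0.03,0,0,0,-1]
    - [0,0,0.029,0,0,0,-1]
    - [0,0,0.029,0,0,0,-1]
    - [0,0,0,0,0,0,-1]
    - [0,0,0,0,0,0,-1]
    - [0,0,0,0,0,0,-0.1]
    - [0,0,0,0,0,0,-0.1]
    - [0,0,0,0,0,0,-0.1]

```text
time: 47.72
ee_pos: [0.569, 0.0675, 0.1056]
orientation: [[0.135, 0.991, 0.0], [0.991, -0.135, 0.0], [0.0, 0.0, -1.0]]
force: [-0.2, 0.1, 0.0]
finger_gap: 0.0386
gripper_force: 0.0
```

Request:
apply_moves:
  series:
    - [0,0,-0.02,0,0,0,-0.1]
    - [0,0,-0.05,0,0,0,-0.1]
    - [0,0,-0.04,0,0,0,-0.1]
    - [0.05,-0.03,-0.02,0,0,0,-0.1]
    - [0.05,-0.03,0,0,0,0,-0.1]
    - [0.05,-0.03,0,0,0,0,-0.1]
    - [0.05,-0.03,0,0,0,0,-0.1]
    - [0,0,0,0,0,0,-0.1]

```text
time: 48.72
ee_pos: [0.4752, 0.285, 0.2354]
orientation: [[0.129, 0.992, -0.0], [0.992, -0.129, 0.001], [0.001, -0.0, -1.0]]
force: [0.5, 0.2, -0.0]
finger_gap: 0.0383
gripper_force: 0.0
```

Run:
```python
from blk import *
st()
a=viewer.capture('top'); snap('top','t5.png',1.25)
print([([int(v) for v in d['box']],round(d['confidence'],2)) for d in viewer.spot_in('top','fresh1')])
b=viewer.capture('side'); cv2.imwrite('pics/two2.png',np.hstack([cv2.resize(a[85:225,235:375],(400,400),interpolation=3),cv2.resize(b[150:270,210:330],(400,400),interpolation=3)]))
```

```text
t 48.725 [0.4752 0.285  0.2354] phi -0.13 tilt [-0.     0.001] F [ 0.5  0.2 -0. ] gap 0.0383 gf 0.0
[([263, 178, 26, 12], 0.86), ([264, 154, 27, 17], 0.69), ([291, 183, 32, 12], 0.69), ([202, 262, 9, 15], 0.67), ([297, 162, 29, 12], 0.65), ([218, 231, 25, 23], 0.61)]
```

View pics/two2.png

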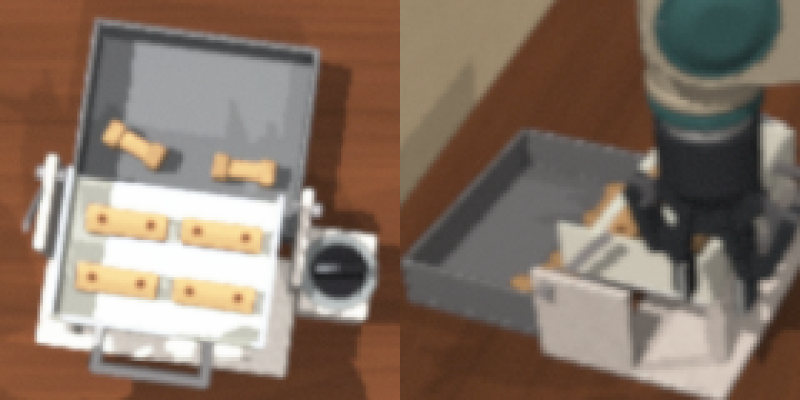

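View pics/t5.png

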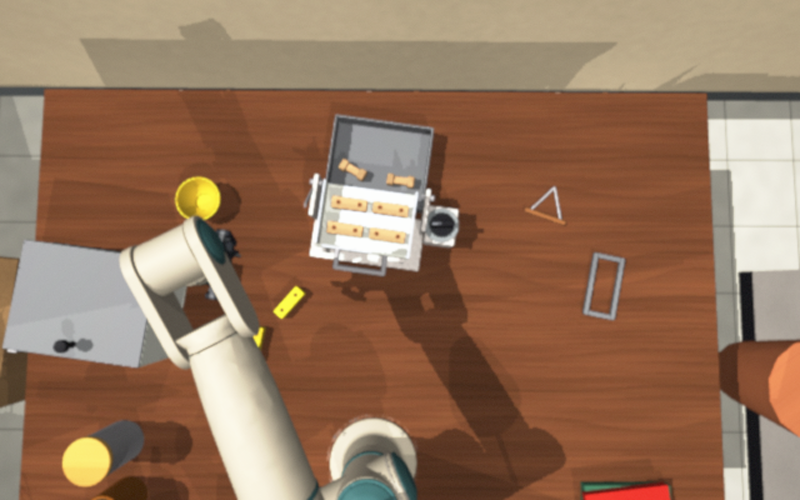

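The crop shows the four fresh blocks flat in the tub, at (125,222), (220,237), (117,280) and (215,295), and both old blocks in the tray. The tub is level and the knob mark is turned fully clockwise. The bowl, perch and cuttlebone frame are where they were.

```bash
python3 -c "
from workcell import ticket
print(ticket.sign_off())"
```

```text
the job is handed in; nothing more can be done
None
```

I've handed the job in at about 49 s: I unlocked the feeder, tipped the tub to about 50° for over two seconds so both old blocks fell in the tray, set it level, locked it again, and laid all four fresh blocks in the tub without touching the bowl, perch or cuttlebone frame.

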